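Right the fallen screw jars in the lidded case

TASK

Jars of screws have toppled over on the bench and belong in the low wooden case. Take the loose wooden block off the case's lid and put it down on the bench, swing the lid all the way up and back, and stand every jar upright, red lid on top, on the floor of the case. Then lower the lid by hand until it is fully closed, gently, without letting it slam.

Things in the scene. Friction and masses are not known exactly. Their poses are not given: they have to be found in the camera images.
- jar_case: wooden case fixed on the left, its open front facing right, 170 mm deep (its x), 400 wide (its y), 118 high under the lid. Origin: centre of its underside; x points to its back (hinge side), z up. Floor top 12 mm above the origin; walls 28 mm high round the front and sides, a full-height back board, and posts at the front corners (x -78, y +-194 mm); else open at front and sides.
- case_floor (a point): centre of the top of the case's floor board, axes as the case's. Clear floor: x -77 to +75 mm, y -188 to +188 mm, 106 mm high under the closed lid.
- lid (a joint): angle of the case's lid about its hinge: 0 = closed, lying on the posts and the back board; grows as its front edge swings up and back; 1.7 = fully open, resting against its stop a little past upright. Stiff hinge: it stays at any angle where it is left and takes about 1 to 5 N at the handle to move.
- lid_hinge (a point): middle of the lid's hinge axis, in case axes at x = +84 mm, z = 123 mm; the axis runs along the case's y
- lid_handle (a point): middle of the lid's steel bar handle: round, 10 mm thick, 120 mm long, parallel to the hinge, held at its two ends 45 mm in front of the lid's front edge, 219 mm from the hinge axis. The lid is a plywood panel 10 mm thick, 400 mm wide. Closed: the bar is in front of the case at z = 123 mm; lid upright: it is on top, at about z = 0.34 m.
- hardwood_block: loose hardwood block 50 (its x) x 85 (its y) x 40 (z) mm, 0.13 kg, at the start lying on the closed lid (lid top at z = 128 mm). Origin: centre of its underside, z up.
- jar_1: a closed clear jar of screws with a red lid, a cylinder 64 mm in diameter and 86 mm tall, 0.2 to 0.4 kg, at the start lying on its side on the bench. Origin: centre of its flat underside; z runs along its axis to the red lid, so z points up when it stands the right way up. May be absent.
- jar_2: a closed clear jar of screws with a red lid, a cylinder 64 mm in diameter and 86 mm tall, 0.2 to 0.4 kg, at the start lying on its side on the bench. Origin: centre of its flat underside; z runs along its axis to the red lid, so z points up when it stands the right way up. May be absent.
- jar_3: a closed clear jar of screws with a red lid, a cylinder 64 mm in diameter and 86 mm tall, 0.2 to 0.4 kg, at the start lying on its side on the bench. Origin: centre of its flat underside; z runs along its axis to the red lid, so z points up when it stands the right way up. May be absent.
Things that resemble listed ones, but are neither listed nor needed, are in the scene too. What is shaped like the hardwood_block but blue or orange is not meant.

How it is judged:
On the way, in this order (a step that is already met when the one before it is completed fails the run):
1. the block lies on the bench, off the case, with the lid still down (height (world z) of hardwood_block between -0.02 and 0.06 m and linear speed of hardwood_block below 0.03 m/s and (x of hardwood_block in the frame of case_floor below -0.095 m or x of hardwood_block in the frame of case_floor above 0.095 m or y of hardwood_block in the frame of case_floor below -0.208 m or y of hardwood_block in the frame of case_floor above 0.208 m) and value of joint lid below 0.2 rad), for 0.2 s.
2. the lid has been swung fully up and back (value of joint lid above 1.5 rad), for 0.2 s.
3. every jar stands upright on the case floor while the lid is up (angle between each of jar_1, jar_2, jar_3's own z axis and vertical below 0.12 rad and z of jar_1 in the frame of case_floor between -0.008 and 0.008 m and x of jar_1 in the frame of case_floor between -0.06 and 0.06 m and y of jar_1 in the frame of case_floor between -0.17 and 0.17 m and linear speed of each of jar_1, jar_2, jar_3 below 0.03 m/s and z of jar_2 in the frame of case_floor between -0.008 and 0.008 m and x of jar_2 in the frame of case_floor between -0.06 and 0.06 m and y of jar_2 in the frame of case_floor between -0.17 and 0.17 m and z of jar_3 in the frame of case_floor between -0.008 and 0.008 m and x of jar_3 in the frame of case_floor between -0.06 and 0.06 m and y of jar_3 in the frame of case_floor between -0.17 and 0.17 m and value of joint lid above 1 rad), for 0.3 s.
At the end, for the whole second after the job is handed in: Every jar present stands upright (within 0.12 rad, red lid up) and at rest on the case floor inside the low walls, the lid is closed (under 0.04 rad), and the block lies on the bench clear of the case (angle between each of jar_1, jar_2, jar_3's own z axis and vertical below 0.12 rad and z of jar_1 in the frame of case_floor between -0.008 and 0.008 m and x of jar_1 in the frame of case_floor between -0.06 and 0.06 m and y of jar_1 in the frame of case_floor between -0.17 and 0.17 m and linear speed of each of jar_1, jar_2, jar_3, hardwood_block below 0.03 m/s and z of jar_2 in the frame of case_floor between -0.008 and 0.008 m and x of jar_2 in the frame of case_floor between -0.06 and 0.06 m and y of jar_2 in the frame of case_floor between -0.17 and 0.17 m and z of jar_3 in the frame of case_floor between -0.008 and 0.008 m and x of jar_3 in the frame of case_floor between -0.06 and 0.06 m and y of jar_3 in the frame of case_floor between -0.17 and 0.17 m and height (world z) of hardwood_block between -0.02 and 0.06 m and (x of hardwood_block in the frame of case_floor below -0.095 m or x of hardwood_block in the frame of case_floor above 0.095 m or y of hardwood_block in the frame of case_floor below -0.208 m or y of hardwood_block in the frame of case_floor above 0.208 m) and value of joint lid below 0.04 rad); the robot touches nothing.
It fails at once if the lid is slammed (falling faster than 1.5 rad/s) (velocity of joint lid below -1.5 rad/s).
Of jar_1, jar_2, jar_3 only 2 to 3 are there at a start; the rules pass over those that are not, and their reading is None.
At some moment in a run one of hardwood_block may be knocked a few centimetres aside while the robot is not near it.
Once in a run the grip may slacken for a moment while it holds something.
It also fails if it takes over 210 s, if anything falls off the work surface, if the arm or the gripper's body presses on something with over 40 N, if the wrist force passes 120 N, or if a joint passes its speed limit or range.

ROBOT

A 6-joint arm with a two-finger parallel gripper is mounted at the origin on a cart in front of the work surface, level with it; the furniture and walls round the work are solid. World frame = base frame: x ahead of the robot, y to its left, z up, the work surface at z = 0. Lengths are in m, angles in rad, forces in N, time in s.
With the tool pointing down it reaches from about 0.3 to 0.775 m from the base axis. Payload 14.6 kg.
Tool frame: the origin (TCP) lies at the very end of the fingers, on their centre line; the grasp point (between the pads) lies 19 mm behind it; z points along the fingers, y is the line along which they close (so a half turn about z gives the same grasp; the last joint's range is limited). The gripper opens to 94 mm and grips with 3 to 60 N. Pads are 16 mm wide; open, the fingers measure 119 mm over their backs; the gripper's body (75 mm by 177 mm) begins 78 mm behind the grasp point.
Start: joints at [1.259, 0.3, 1.521, -0, 1.321, -0.067], TCP at [0.133, 0.534, 0.205] pointing down, gripper open.
Joint ranges: [-3.03, 3.03], [-0.79, 2.21], [0.23, 2.52], [-1.04, 4.18], [0, 3.07], [-2.55, 2.55]. Speed limits (rad/s): [2.22, 2.22, 2.57, 3.14, 3.14, 3.14].

INTERFACE

Orientations are given as [roll, pitch, yaw] about the fixed x, y, z axes, in that order (R = Rz(yaw) Ry(pitch) Rx(roll)).
In Python, from station import ctrl gives the robot as it stands.
- The arm moves only by the tool move_arm, never from a script. Its argument "increments" is a list of rows, each a list of 7 numbers: the opening, from 0 (shut) to 1 (fully open), then the shift along the tool's x, y, z in units of 50 mm (1.0 is 50 mm), then the turn, a rotation vector about the tool's x, y, z in rad. In form: [[claw, tx, ty, tz, rx, ry, rz], ...]. A call has 1 to 20 rows; each row shifts and turns the commanded pose from where the row before left it, along the tool's axes as they then stand; what a row does not reach is not made up. A row lasts 1/10 s, in which the tool goes at most 50 mm and 8.59 degrees, less where a joint would pass 70% of its speed; a pose out of reach is approached as far as the arm can. A call is refused whole if a number of a shift passes 1 or a number of a turn 0.15, either way. A call with a gripper value outside its range is refused whole. The fingers move at their own pace and stop on an object; "force" is the grip in N (left out, the last holds). Time passes only in rows, so rows that do not move let the fingers close. It gives the time, the measured TCP pose, the force, the opening and the grip force at its end, in the units of the state.
- ctrl.get_obs(): the state, without advancing time (a new reading comes with each control period).
- ctrl.camera(name): name is "side" or "top" or "wrist"; returns a dict with "color" (480x640x3 uint8, blue, green, red), "K" (3x3 intrinsics, pixels), "pose" (4x4, takes a point from camera to world coordinates); the wrist camera has in their place "tool_from_camera" (4x4, takes a point from camera to tool coordinates, whose origin is the TCP and whose axes are the flange's). Camera axes: x right, y down, z forward; pixel columns grow to the right and rows downward; lengths in m; the calibration is good to about 2 mm. A picture is of the moment at which its call begins: read the wrist's pose just before it. There is no depth.
- ctrl.hand_in(): hands the job in; it is judged then, once.
Trained networks look in a picture, given as the dict that the camera call returned (one of the last four; its "shot" number tells which), for a name from the list of things; names that differ only in an ending like _2 or _b are one class to them, and where a whole thing is asked for, a point or a joint stands for the part that bears it (a point fixed in the world has none). Each returns a list of dicts, best first, with "conf" (0 to 1); they miss things now and then, are a little off and sometimes report something else, mostly with a low value. They report only what shows in the picture. A call takes as long as a camera call. They do not tell look-alikes from the thing itself.
- ctrl.cut_out(name, picture): "mask" (480x640 bool, what is visible of it) and "centre" ([row, column] in pixels, amid what is visible of it).
The state is a dict: "time_s": time; "qpos": joint angles; "joint_vel": joint speeds; "tau": joint torques, N m; "ee_pos": TCP position; "eef_rot": TCP orientation; "force": force on the tool from outside, world axes, zero at the start; "moment": the same for the moment, N m; "grip_width": finger opening in m; "grip_force": force on a finger pad.
Only numpy, scipy, OpenCV 4.12 (cv2) and the standard library are available. Lean on these libraries where they do the work, as an engineer would, in place of code of your own. Each camera call takes 0.05 s, during which the arm holds its last target. There are 200 camera calls.

## Working session

There is one attempt and no reset: what is moved stays moved. The work goes in short steps, Python scripts to look and compute and a tool call to move; the robot and the scene stay as the last step left them, time stands still between calls to the robot, and variables do not carry over. Pictures are saved under pics/ and viewed, at most 14 in all, crops included, and the job is handed in when it is done.

Besides the shell and the picture viewer there is one more tool, called after ">>>" in YAML: its name, and indented under it one key for each argument. move_arm: Moves the arm, as the interface text tells. Its arguments: {"type":"object","properties":{"increments":{"type":"array","items":{"type":"array","items":{"type":"number"}}},"force":{"type":"number"}},"required":["increments"]}

```bash
mkdir -p pics; ls; python3 - <<'E'
from station import ctrl
import cv2,numpy as np
o=ctrl.get_obs();print({k:np.round(v,3).tolist() for k,v in o.items()})
a=ctrl.camera("side");b=ctrl.camera("top")
for n,p in (("side",a),("top",b)):
    cv2.imwrite(f"pics/{n}0.png",p["color"]);print(n,p["K"].round(1).tolist(),p["pose"].round(4).tolist())
    for nm in("jar_1","hardwood_block","lid","jar_case","lid_handle"):
        print(nm,[(round(d["conf"],2),np.round(d["centre"]).tolist(),int(d["mask"].sum())) for d in ctrl.cut_out(nm,p)])
E
```

```text
pics
{'time_s': 0.0, 'qpos': [1.259, 0.3, 1.522, -0.0, 1.321, -0.067], 'joint_vel': [-0.002, -0.0, 0.003, 0.001, -0.001, 0.0], 'tau': [0.0, -53.181, -35.273, 0.071, 0.025, -0.0], 'ee_pos': [0.133, 0.533, 0.205], 'eef_rot': [-3.14, -0.0, 2.897], 'force': [-0.187, -0.865, -0.268], 'moment': [-0.021, 0.008, -0.009], 'grip_force': 0.0, 'grip_width': 0.094}
side [[457.8, 0.0, 324.4], [0.0, 457.8, 238.8], [0.0, 0.0, 1.0]] [[0.9998, 0.0209, 0.0012, 0.5812], [0.0113, -0.5865, 0.8099, -0.9456], [0.0177, -0.8097, -0.5866, 0.8289], [0.0, 0.0, 0.0, 1.0]]
jar_1 [(0.98, [320.0, 276.0], 1065), (0.6, [385.0, 308.0], 1473)]
hardwood_block [(0.85, [187.0, 290.0], 585), (0.75, [279.0, 359.0], 684)]
lid [(0.68, [204.0, 330.0], 3910)]
jar_case [(0.74, [188.0, 292.0], 557), (0.64, [216.0, 329.0], 7896)]
lid_handle [(0.72, [205.0, 324.0], 4137)]
top [[524.0, 0.0, 322.1], [0.0, 524.0, 244.2], [0.0, 0.0, 1.0]] [[0.0046, -0.9964, 0.0849, 0.4448], [-1.0, -0.0045, 0.0011, 0.077], [-0.0007, -0.0849, -0.9964, 1.4525], [0.0, 0.0, 0.0, 1.0]]
jar_1 [(0.89, [210.0, 406.0], 759), (0.8, [282.0, 418.0], 799), (0.65, [248.0, 483.0], 762)]
hardwood_block [(0.81, [276.0, 174.0], 631), (0.65, [208.0, 356.0], 644)]
lid [(0.92, [239.0, 267.0], 10359)]
jar_case [(0.84, [237.0, 268.0], 10387)]
lid_handle [(0.87, [238.0, 267.0], 10230)]
```

View pics/side0.png

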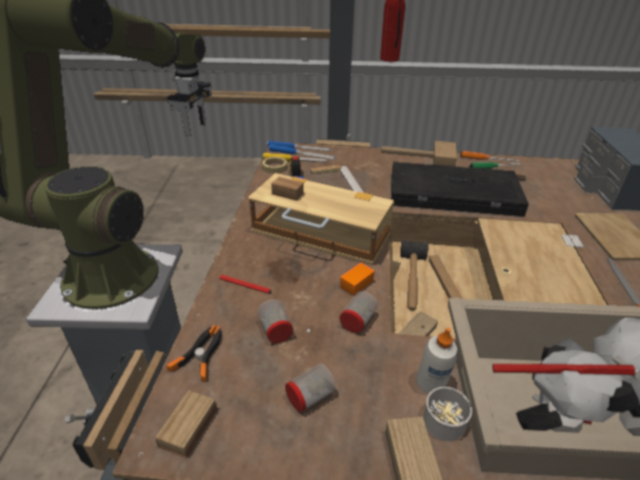

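View pics/top0.png

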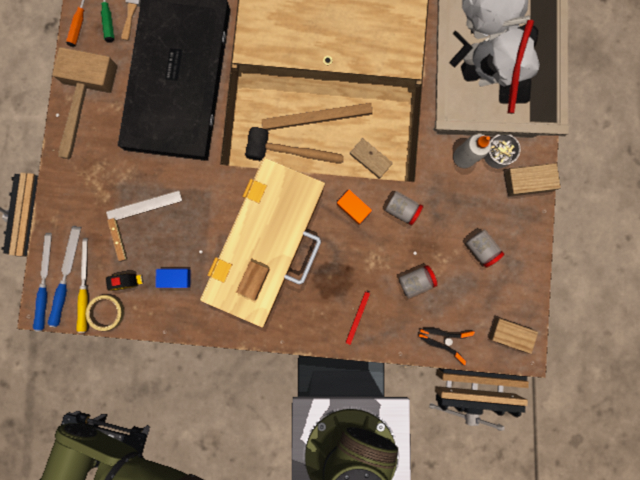

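Top view: the wooden case is centred at about (263,243), its handle at (303,258) and its hinge to the upper left. The jars are at (404,208), (418,281) and (484,248).
Block candidates: brown block on the lid (253,280), blue (173,278), orange (353,207), pale boards (515,335) and (532,180). I choose the brown one on the lid.

```bash
cat > h.py <<'E'
from station import ctrl
import cv2,numpy as np
from scipy.optimize import minimize
from scipy.spatial.transform import Rotation as R
def campose(p,obs=None):
    if "pose" in p: return p["pose"]
    T=np.eye(4);T[:3,3]=obs["ee_pos"];T[:3,:3]=R.from_euler("xyz",obs["eef_rot"]).as_matrix()
    return T@p["tool_from_camera"]
def px2w(p,uv,z,T=None):
    T=campose(p) if T is None else T
    d=T[:3,:3]@np.linalg.inv(p["K"])@[uv[0],uv[1],1]
    return T[:3,3]+d*(z-T[2,3])/d[2]
def proj(p,P,T=None):
    T=campose(p) if T is None else T
    c=(np.asarray(P)-T[:3,3])@T[:3,:3]
    q=c@p["K"].T
    return q[:,:2]/q[:,2:]
a_=np.linspace(0,2*np.pi,24,endpoint=False)
def jarpts(x,y,yaw,h=.086,r=.032): # lying, origin centre of body, axis dir yaw
    L=np.array([[s*h/2,r*np.cos(a),r*np.sin(a)+r] for s in(-1,1) for a in a_])
    return place(L,x,y,yaw,0)
def place(L,x,y,yaw,z):
    c,s=np.cos(yaw),np.sin(yaw);L=np.asarray(L)
    return np.c_[c*L[:,0]-s*L[:,1]+x,s*L[:,0]+c*L[:,1]+y,L[:,2]+z]
def box(a,b,h):return np.array([[i*a/2,j*b/2,k] for i in(-1,1) for j in(-1,1) for k in(0,h)])
def fit(p,mask,fn,x0,T=None):
    m=mask.astype(np.float32);m4=cv2.resize(m,None,fx=4,fy=4)
    def cost(v):
        q=cv2.convexHull((proj(p,fn(*v),T)*4+1.5).astype(np.float32)).astype(np.int32)
        im=np.zeros(m4.shape,np.float32);cv2.fillConvexPoly(im,q,1)
        return 1-np.minimum(im,m4).sum()/np.maximum(im,m4).sum()
    best=None
    for dy in (0,.4,-.4):
        s=np.array(x0)+[0,0,dy]
        r=minimize(cost,s,method="Nelder-Mead",options=dict(initial_simplex=np.array([s,s+[.02,0,0],s+[0,.02,0],s+[0,0,.3]]),xatol=1e-4,fatol=1e-5))
        if best is None or r.fun<best.fun:best=r
    return best.x,1-best.fun
def red(p):
    h=cv2.cvtColor(p["color"],cv2.COLOR_BGR2HSV)
    return (((h[...,0]<8)|(h[...,0]>172))&(h[...,1]>150)&(h[...,2]>60))
E
python3 - <<'E'
from h import *
p=ctrl.camera("top")
for d in ctrl.cut_out("jar_1",p):
    m=d["mask"];r=red(p)&cv2.dilate(m.astype(np.uint8),np.ones((5,5))).astype(bool)
    c=px2w(p,d["centre"][::-1],.032);rc=px2w(p,np.argwhere(r).mean(0)[::-1],.032)
    yaw=np.arctan2(*(rc-c)[1::-1]);mm=m|r
    v,i=fit(p,mm,jarpts,[c[0],c[1],yaw]);print("jar",d["conf"],v.round(4),round(i,3),"raw",c.round(3),round(yaw,2))
for d in ctrl.cut_out("hardwood_block",p)[:1]:
    c=px2w(p,(253,280),.165)
    best=max((fit(p,m["mask"],lambda x,y,w:place(box(.05,.085,.04),x,y,w,.128),[c[0],c[1],w0]) for m in ctrl.cut_out("hardwood_block",p) for w0 in(0,1.5,-.5)),key=lambda t:t[1])
    print("block on lid",best, "centres",[k["centre"] for k in ctrl.cut_out("hardwood_block",p)])
d=ctrl.cut_out("lid",p)[0]
Lid=lambda x,y,w:place([[sx,sy,.128] for sx in(-.09,.084) for sy in(-.2,.2)],x,y,w,0)
c=px2w(p,(263,243),.128)
# colour mask of lid panel to drop handle
hs=cv2.cvtColor(p["color"],cv2.COLOR_BGR2HSV)
m=d["mask"]; m=cv2.morphologyEx(m.astype(np.uint8),cv2.MORPH_OPEN,np.ones((15,15)))
for w0 in(.5,1.0,1.3):print("case",fit(p,m,Lid,[c[0],c[1],w0]))
for uv in((265,158),(325,182),(263,327),(201,300)):print(uv,px2w(p,uv,.128).round(3))
print("handle",px2w(p,(303,258),.123).round(3),px2w(p,(316,236),.123).round(3),px2w(p,(298,281),.123).round(3))
v=p["color"][120:370,150:550];cv2.imwrite("pics/c1.png",cv2.resize(v,None,fx=2,fy=2))
E
```

```text
jar 0.98 [ 0.6661 -0.1451 -2.0859] 0.936 raw [ 0.664 -0.155  0.032] -2.17
jar 0.89 [ 0.4651 -0.1806 -1.1492] 0.95 raw [ 0.464 -0.185  0.032] -1.04
jar 0.86 [ 0.5559 -0.3657 -2.473 ] 0.949 raw [ 0.559 -0.369  0.032] -2.63
jar 0.39 [0.5851 0.2352    nan] 0.0 raw [0.585 0.235 0.032] nan
block on lid (array([0.46465228, 0.24757233, 1.19695771]), np.float64(0.8932942748069763)) centres [[207.6, 358.8], [277.7, 253.0], [277.8, 176.0]]
case (array([0.56551873, 0.22906379, 1.16630551]), np.float64(0.8375138640403748))
case (array([0.56557288, 0.22910624, 1.16658207]), np.float64(0.8375138640403748))
case (array([0.56551873, 0.22906379, 1.16630551]), np.float64(0.8375138640403748))
(265, 158) [0.78  0.226 0.128]
(325, 182) [0.718 0.072 0.128]
(263, 327) [0.349 0.225 0.128]
(201, 300) [0.415 0.382 0.128]
handle [0.523 0.127 0.123] [0.579 0.094 0.123] [0.464 0.139 0.123]<stdin>:5: RuntimeWarning: Mean of empty slice.
  ret = um.true_divide(
h.py:29: RuntimeWarning: invalid value encountered in cast
  q=cv2.convexHull((proj(p,fn(*v),T)*4+1.5).astype(np.float32)).astype(np.int32)
```

View pics/c1.png

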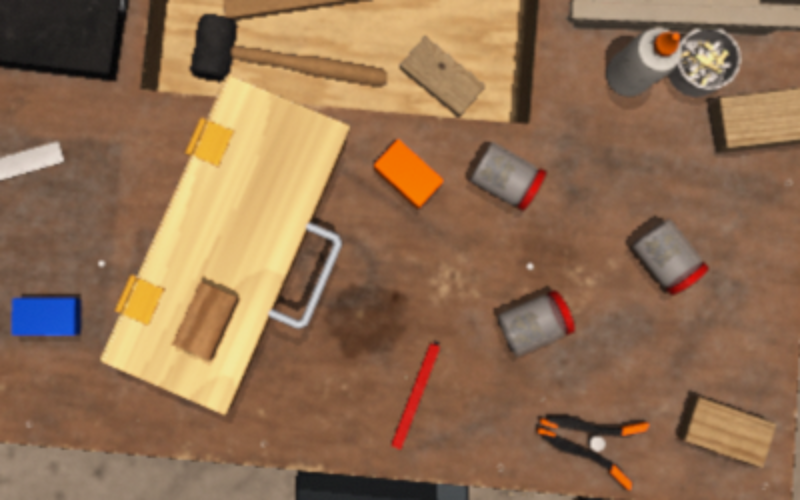

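Close crop: the brown block on the lid at about (205,318) is the loose hardwood one, and the blue and orange ones are elsewhere. The jars' red lids point to the right. Case pose ≈ (0.568, 0.2315), yaw 1.172, which puts the handle at (0.516, 0.107), matching the bar in the picture. Next is a step helper.

```bash
cat > go.py <<'E'
from h import *
C=np.array([.568,.2315]);CY=1.172
def case(x,y,z=0): # case axes -> world
    return place([[x,y,z]],C[0],C[1],CY,0)[0]
def Rtool(dirv,xh): # z along dirv; x as near to heading xh as possible
    z=np.array(dirv,float);z/=np.linalg.norm(z);x=np.array([np.cos(xh),np.sin(xh),0]);x-=z*(x@z);x/=np.linalg.norm(x)
    return np.c_[x,np.cross(z,x),z]
def go(steps,start=None):
    """steps: list of (pos or None, R or None); prints rows (total) in tool axes, shift then turn"""
    if start is None:
        o=ctrl.get_obs();p=np.array(o["ee_pos"]);r=R.from_euler("xyz",o["eef_rot"]).as_matrix()
    else:p,r=start
    for q,t in steps:
        if q is not None:
            d=r.T@(np.array(q)-p)/.05;n=int(np.ceil(max(np.linalg.norm(d),.01)));p=np.array(q)
            print("shift total",d.round(2),"rows",n,"each",(d/n).round(3))
        if t is not None:
            w=(R.from_matrix(r).inv()*R.from_matrix(t)).as_rotvec();n=int(np.ceil(max(np.linalg.norm(w)/.145,.01)));r=t
            print("turn total",w.round(3),"rows",n,"each",(w/n).round(4))
    return p,r
E
python3 - <<'E'
from go import *
D=[0,0,-1]
go([([.4646,.2476,.205],Rtool(D,1.18+np.pi/2)),([.4646,.2476,.138],None),([.4646,.2476,.24],None),([.58,.43,.24],None),([.58,.43,.012],None)])
E
```

```text
shift total [-7.81 -3.94  0.01] rows 9 each [-0.868 -0.438  0.001]
turn total [ 0.    -0.     0.146] rows 2 each [ 0.    -0.     0.073]
shift total [0.   0.   1.34] rows 2 each [0.   0.   0.67]
shift total [ 0.    0.   -2.04] rows 3 each [ 0.    0.   -0.68]
shift total [-0.74  4.25  0.  ] rows 5 each [-0.149  0.85   0.   ]
shift total [0.   0.   4.56] rows 5 each [0.    0.    0.912]
```

>>> move_arm:
  increments:
    - [1,-0.488,-0.246,0,0,0,0.01]
    - [1,-0.488,-0.246,0,0,0,0.01]
    - [1,-0.488,-0.246,0,0,0,0.01]
    - [1,-0.488,-0.246,0,0,0,0.01]
    - [1,-0.488,-0.246,0,0,0,0.01]
    - [1,-0.488,-0.246,0,0,0,0.01]
    - [1,-0.488,-0.246,0,0,0,0.01]
    - [1,-0.488,-0.246,0,0,0,0.01]
    - [1,-0.488,-0.246,0,0,0,0.01]
    - [1,-0.488,-0.246,0,0,0,0.01]
    - [1,-0.488,-0.246,0,0,0,0.01]
    - [1,-0.488,-0.246,0,0,0,0.01]
    - [1,-0.488,-0.246,0,0,0,0.01]
    - [1,-0.488,-0.246,0,0,0,0.01]
    - [1,-0.488,-0.246,0,0,0,0.006]
    - [1,-0.488,-0.246,0,0,0,0]
    - [1,0,0,0,0,0,0]
    - [1,0,0,0,0,0,0]

```text
time_s: 2.7
ee_pos: [0.4417, 0.2244, 0.2054]
eef_rot: [-3.142, -0.0, 2.75]
force: [0.4, -0.7, -0.2]
grip_width: 0.0939
grip_force: 0.0
```

```bash
python3 - <<'E'
from go import *
o=ctrl.get_obs();p=ctrl.camera("wrist");T=campose(p,o)
print(np.round(o["ee_pos"],4),np.round(o["eef_rot"],3))
im=p["color"].copy()
for d in ctrl.cut_out("hardwood_block",p)[:2]:
    print(d["conf"],d["centre"],d["mask"].sum())
    print([fit(p,d["mask"],lambda x,y,w:place(box(.05,.085,.04),x,y,w,.128),[.465,.248,1.18],T)])
    im[d["mask"]]=im[d["mask"]]//2+[0,100,0]
cv2.imwrite("pics/w1.png",im)
E
```

```text
[0.4417 0.2244 0.2054] [-3.142 -0.     2.75 ]
0.93 [472.9, 186.9] 851
[(array([0.465, 0.248, 1.18 ]), np.float64(0.0))]
0.63 [285.3, 380.1] 14694
[(array([0.46701186, 0.25068209, 1.16491817]), np.float64(0.965462327003479))]
```

View pics/w1.png

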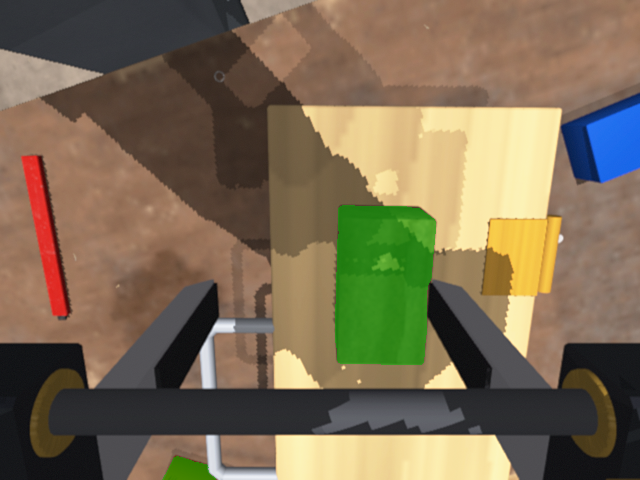

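The wrist view shows the green-masked block at (385,285) on the lid, the handle bar at (205,400), and the lid's end corners at (268,105) and (561,108). The block fit is good (IoU 0.965).

```bash
python3 - <<'E'
from go import *
D=[0,0,-1]
o=ctrl.get_obs();p=ctrl.camera("wrist");T=campose(p,o)
for uv in((268,105),(561,108)):print(px2w(p,uv,.128,T).round(4))
print(case(-.09,.2),case(.084,.2))
b=[.467,.2507]
go([(b+[.205],None),(b+[.138],None),(b+[.24],None),([.58,.43,.24],None),([.58,.43,.012],None)])
E
```

```text
[0.3493 0.2299 0.128 ]
[0.4145 0.3845 0.128 ]
[0.34874634 0.22622427 0.        ] [0.41631218 0.38657032 0.        ]
shift total [-0.28  0.67  0.01] rows 1 each [-0.282  0.669  0.01 ]
shift total [-0.   -0.    1.34] rows 2 each [-0.   -0.    0.67]
shift total [ 0.    0.   -2.04] rows 3 each [ 0.    0.   -0.68]
shift total [-0.73  4.18  0.  ] rows 5 each [-0.146  0.835  0.   ]
shift total [-0.   -0.    4.56] rows 5 each [-0.    -0.     0.912]
```

Case model confirmed to about 3 mm. Gripping the block.

>>> move_arm:
  increments:
    - [1,-0.14,0.335,0,0,0,0]
    - [1,-0.14,0.335,0,0,0,0]
    - [1,0,0,0,0,0,0]
    - [1,0,0,0.45,0,0,0]
    - [1,0,0,0.45,0,0,0]
    - [1,0,0,0.4,0,0,0]
    - [1,0,0,0,0,0,0]
    - [0.4,0,0,0,0,0,0]
    - [0.4,0,0,0,0,0,0]
    - [0.4,0,0,0,0,0,0]
    - [0.4,0,0,0,0,0,0]
    - [0.4,0,0,0,0,0,0]
    - [0.4,0,0,0,0,0,0]
    - [0.4,0,0,-0.4,0,0,0]
    - [0.4,0,0,-0.5,0,0,0]
    - [0.4,0,0,-0.5,0,0,0]
    - [0.4,0,0,-0.5,0,0,0]
    - [0.4,0,0,0,0,0,0]
  force: 25

```text
time_s: 4.65
ee_pos: [0.4684, 0.2505, 0.2384]
eef_rot: [3.138, 0.003, 2.751]
force: [-0.1, -0.9, -1.5]
grip_width: 0.0501
grip_force: 24.9
```

>>> move_arm:
  increments:
    - [0.4,-0.09,0.523,0,0,0,0]
    - [0.4,-0.09,0.523,0,0,0,0]
    - [0.4,-0.09,0.523,0,0,0,0]
    - [0.4,-0.09,0.523,0,0,0,0]
    - [0.4,-0.09,0.523,0,0,0,0]
    - [0.4,-0.09,0.523,0,0,0,0]
    - [0.4,-0.09,0.523,0,0,0,0]
    - [0.4,-0.09,0.523,0,0,0,0]
    - [0.4,0,0,0.5,0,0,0]
    - [0.4,0,0,0.5,0,0,0]
    - [0.4,0,0,0.5,0,0,0]
    - [0.4,0,0,0.5,0,0,0]
    - [0.4,0,0,0.5,0,0,0]
    - [0.4,0,0,0.5,0,0,0]
    - [0.4,0,0,0.5,0,0,0]
    - [0.4,0,0,0.5,0,0,0]
    - [0.4,0,0,0.3,0,0,0]
    - [0.4,0,0,0.1,0,0,0]
    - [0.4,0,0,0,0,0,0]

```text
time_s: 6.55
ee_pos: [0.5803, 0.4297, 0.015]
eef_rot: [-3.141, -0.0, 2.751]
force: [0.3, 0.5, -1.4]
grip_width: 0.0495
grip_force: 24.9
```

>>> move_arm:
  increments:
    - [0.4,0,0,0.05,0,0,0]
    - [0.4,0,0,0.03,0,0,0]
    - [0.4,0,0,0,0,0,0]
    - [0.75,0,0,0,0,0,0]
    - [0.75,0,0,0,0,0,0]
    - [0.75,0,0,0,0,0,0]
    - [0.75,0,0,0,0,0,0]
    - [0.75,0,0,-0.3,0,0,0]
    - [0.75,0,0,-0.5,0,0,0]
    - [0.75,0,0,-0.7,0,0,0]
    - [0.75,0,0,-0.7,0,0,0]
    - [0.75,0,0,-0.7,0,0,0]
    - [0.75,0,0,-0.7,0,0,0]
    - [0.75,0,0,-0.7,0,0,0]
    - [0.75,0,0,-0.7,0,0,0]
    - [0.75,0,0,0,0,0,0]

```text
time_s: 8.15
ee_pos: [0.5812, 0.4303, 0.2689]
eef_rot: [3.134, 0.005, 2.751]
force: [-0.1, -0.5, 0.4]
grip_width: 0.0707
grip_force: 0.0
```

```bash
python3 - <<'E'
from go import *
p=ctrl.camera("top")
print(ctrl.get_obs()["ee_pos"])
print([(round(d["conf"],2),d["centre"],px2w(p,d["centre"][::-1],.04).round(3)) for d in ctrl.cut_out("hardwood_block",p)])
cv2.imwrite("pics/t2.png",p["color"])
E
```

```text
[0.58080807 0.43008423 0.26535557]
[(0.89, [239.1, 197.1], array([0.577, 0.417, 0.04 ])), (0.85, [207.5, 357.4], array([ 0.666, -0.017,  0.04 ]))]
```

```bash
python3 - <<'E'
from go import *
D=[0,0,-1]
h=case(-.135,.02)[:2]
print(h)
go([([*h,.25],Rtool(D,CY+np.pi/2)),([*h,.106],None)])
th=np.linspace(0,1.66,38);x=-.219*np.cos(th);z=.219*np.sin(th)
print(np.c_[np.diff(x),-np.diff(z)].round(5).__truediv__(.05).round(2).tolist())
E
```

```text
[0.49714765 0.11485977]
shift total [-0.86 -6.46  0.25] rows 7 each [-0.123 -0.923  0.035]
turn total [0.001 0.001 0.008] rows 1 each [0.0015 0.001  0.008 ]
shift total [0.   0.   2.88] rows 3 each [0.   0.   0.96]
[[0.0, -0.2], [0.01, -0.2], [0.02, -0.2], [0.03, -0.19], [0.04, -0.19], [0.05, -0.19], [0.06, -0.19], [0.06, -0.19], [0.07, -0.18], [0.08, -0.18], [0.09, -0.18], [0.1, -0.17], [0.1, -0.17], [0.11, -0.16], [0.12, -0.16], [0.13, -0.15], [0.13, -0.14], [0.14, -0.14], [0.14, -0.13], [0.15, -0.13], [0.16, -0.12], [0.16, -0.11], [0.17, -0.1], [0.17, -0.1], [0.18, -0.09], [0.18, -0.08], [0.18, -0.07], [0.19, -0.06], [0.19, -0.06], [0.19, -0.05], [0.19, -0.04], [0.19, -0.03], [0.2, -0.02], [0.2, -0.01], [0.2, -0.0], [0.2, 0.0], [0.2, 0.01]]
```

View pics/t2.png

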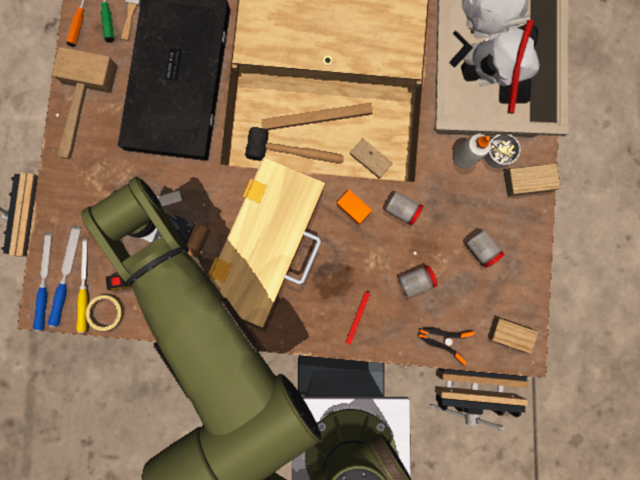

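The block is on the bench behind the case at (198,238), partly hidden by the arm, and the lid is clear. Now the handle.

>>> move_arm:
  increments:
    - [0.5,-0.07,-0.54,0,0,0,0]
    - [0.5,-0.07,-0.54,0,0,0,0]
    - [0.5,-0.07,-0.54,0,0,0,0]
    - [0.5,-0.07,-0.54,0,0,0,0]
    - [0.5,-0.07,-0.54,0,0,0,0]
    - [0.5,-0.07,-0.54,0,0,0,0]
    - [0.5,-0.07,-0.54,0,0,0,0]
    - [0.5,-0.07,-0.54,0,0,0,0]
    - [0.5,-0.07,-0.54,0,0,0,0]
    - [0.5,-0.07,-0.54,0,0,0,0]
    - [0.5,-0.07,-0.53,0,0,0,0]
    - [0.5,-0.07,-0.53,0,0,0,0]
    - [0.5,0,0,0,0,0,0.008]
    - [0.5,0,0,0,0,0,0]
  force: 12

```text
time_s: 9.65
ee_pos: [0.496, 0.115, 0.2609]
eef_rot: [-3.141, -0.001, 2.742]
force: [-0.2, 0.1, 0.3]
grip_width: 0.0468
grip_force: 0.0
```

```bash
python3 - <<'E'
from go import *
o=ctrl.get_obs();p=ctrl.camera("wrist");T=campose(p,o)
h=case(-.135,.02)[:2]
go([([*h,.106],None)])
q=proj(p,[case(-.135,y,.123) for y in(-.055,0,.055)],T).astype(int);im=p["color"].copy()
for a in q:cv2.circle(im,tuple(map(int,a)),4,(0,255,0),-1)
print(q.tolist());cv2.imwrite("pics/w2.png",im)
E
```

```text
shift total [-0.03 -0.    3.1 ] rows 4 each [-0.007 -0.001  0.775]
[[322, 321], [322, 255], [322, 184]]
```

View pics/w2.png

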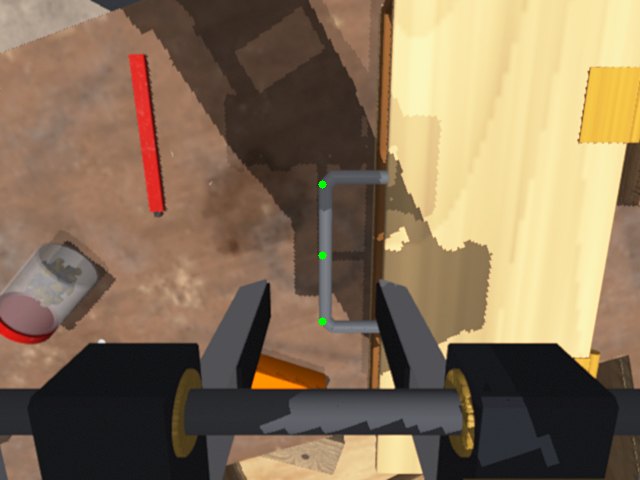

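The bar is at column 326, rows 177–327, 4 px (about 2 mm) from my model points at column 322. Descending and gripping it, then swinging.

>>> move_arm:
  increments:
    - [0.5,0,0.04,0.5,0,0,0]
    - [0.5,0,0,0.5,0,0,0]
    - [0.5,0,0,0.5,0,0,0]
    - [0.5,0,0,0.5,0,0,0]
    - [0.5,0,0,0.5,0,0,0]
    - [0.5,0,0,0.4,0,0,0]
    - [0.5,0,0,0.2,0,0,0]
    - [0.5,0,0,0,0,0,0]
    - [0,0,0,0,0,0,0]
    - [0,0,0,0,0,0,0]
    - [0,0,0,0,0,0,0]
    - [0,0,0,0,0,0,0]
    - [0,0,0,0,0,0,0]
    - [0,0,0,0,0,0,0]
    - [0,0,0,0,0,0,0]
    - [0,0,0,0,0,0,0]
  force: 12

```text
time_s: 11.3
ee_pos: [0.4969, 0.1165, 0.1067]
eef_rot: [-3.141, 0.0, 2.743]
force: [-2.7, -5.0, 4.2]
grip_width: 0.0097
grip_force: 12.0
```

>>> move_arm:
  increments:
    - [0,0,0,-0.2,0,0,0]
    - [0,0,0.01,-0.2,0,0,0]
    - [0,0,0.02,-0.2,0,0,0]
    - [0,0,0.03,-0.19,0,0,0]
    - [0,0,0.04,-0.19,0,0,0]
    - [0,0,0.05,-0.19,0,0,0]
    - [0,0,0.06,-0.19,0,0,0]
    - [0,0,0.06,-0.19,0,0,0]
    - [0,0,0.07,-0.18,0,0,0]
    - [0,0,0.08,-0.18,0,0,0]
    - [0,0,0.09,-0.18,0,0,0]
    - [0,0,0.1,-0.17,0,0,0]
    - [0,0,0.1,-0.17,0,0,0]
    - [0,0,0.11,-0.16,0,0,0]
    - [0,0,0.12,-0.16,0,0,0]
    - [0,0,0.13,-0.15,0,0,0]
    - [0,0,0.13,-0.14,0,0,0]
    - [0,0,0.14,-0.14,0,0,0]
    - [0,0,0.14,-0.13,0,0,0]

```text
time_s: 13.2
ee_pos: [0.526, 0.1858, 0.2725]
eef_rot: [-3.142, 0.0, 2.743]
force: [0.2, 0.0, -0.8]
grip_width: 0.0
grip_force: 0.0
```

The grip came off. Checking where the lid stands.

```bash
python3 - <<'E'
from go import *
p=ctrl.camera("side");cv2.imwrite("pics/s3.png",p["color"][100:340,200:520])
for a in(0,.2,.3,.4,.5,.6,.7,.8,.9):
    print(a,proj(p,[case(.084-.219*np.cos(a),y,.123+.219*np.sin(a)) for y in(-.055,.055)]).round().tolist())
E
```

```text
0 [[319.0, 226.0], [283.0, 217.0]]
0.2 [[319.0, 212.0], [283.0, 203.0]]
0.3 [[320.0, 205.0], [284.0, 196.0]]
0.4 [[322.0, 197.0], [285.0, 188.0]]
0.5 [[323.0, 188.0], [286.0, 180.0]]
0.6 [[325.0, 180.0], [288.0, 172.0]]
0.7 [[327.0, 172.0], [290.0, 164.0]]
0.8 [[330.0, 164.0], [292.0, 156.0]]
0.9 [[332.0, 157.0], [295.0, 149.0]]
```

View pics/s3.png

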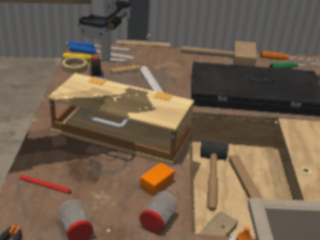

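The lid is still closed: the bar is at crop (83,117)–(119,126), matching 0 rad. The grip just slipped. Retrying with more force.

```bash
python3 - <<'E'
from go import *
h=case(-.134,.02)[:2]
go([([*h,.25],Rtool([0,0,-1],CY+np.pi/2)),([*h,.102],None)])
E
```

```text
shift total [-0.02 -1.53  0.47] rows 2 each [-0.008 -0.764  0.234]
turn total [0.001 0.001 0.   ] rows 1 each [0.001  0.0009 0.0004]
shift total [0.   0.   2.96] rows 3 each [0.    0.    0.987]
```

>>> move_arm:
  increments:
    - [0.5,0,-0.5,0.1,0,0,0]
    - [0.5,-0.02,-0.53,0.17,0,0,0]
    - [0.5,0,-0.5,0.2,0,0,0]
    - [0.5,0,0,0.2,0,0,0]
    - [0.5,0,0,0.5,0,0,0]
    - [0.5,0,0,0.5,0,0,0]
    - [0.5,0,0,0.5,0,0,0]
    - [0.5,0,0,0.5,0,0,0]
    - [0.5,0,0,0.5,0,0,0]
    - [0.5,0,0,0.26,0,0,0]
    - [0.5,0,0,0,0,0,0]
    - [0,0,0,0,0,0,0]
    - [0,0,0,0,0,0,0]
    - [0,0,0,0,0,0,0]
    - [0,0,0,0,0,0,0]
    - [0,0,0,0,0,0,0]
    - [0,0,0,0,0,0,0]
    - [0,0,0,0,0,0,0]
  force: 45

```text
time_s: 15.05
ee_pos: [0.4979, 0.116, 0.1011]
eef_rot: [3.138, 0.002, 2.743]
force: [5.7, 14.6, -2.4]
grip_width: 0.0084
grip_force: 45.0
```

>>> move_arm:
  increments:
    - [0,0,0,-0.1,0,0,0]
    - [0,0,0,-0.1,0,0,0]
    - [0,0,0.01,-0.2,0,0,0]
    - [0,0,0.02,-0.2,0,0,0]
    - [0,0,0.03,-0.19,0,0,0]

```text
time_s: 15.55
ee_pos: [0.4995, 0.1199, 0.1407]
eef_rot: [3.135, 0.002, 2.743]
force: [15.2, 26.4, -11.1]
grip_width: 0.0086
grip_force: 45.0
```

>>> move_arm:
  increments:
    - [0,0,0.05,0,0,0,0]
    - [0,0,0.03,0,0,0,0]
    - [0,0,0,0,0,0,0]

```text
time_s: 15.85
ee_pos: [0.4994, 0.1198, 0.1398]
eef_rot: [-3.139, -0.0, 2.743]
force: [-0.7, -6.7, 1.4]
grip_width: 0.0089
grip_force: 45.0
```

>>> move_arm:
  increments:
    - [0,0,0.03,-0.19,0,0,0]
    - [0,0,0.04,-0.19,0,0,0]
    - [0,0,0.05,-0.19,0,0,0]
    - [0,0,0.06,-0.19,0,0,0]
    - [0,0,0.06,-0.19,0,0,0]
    - [0,0,0.07,-0.18,0,0,0]
    - [0,0,0,0,0,0,0]

```text
time_s: 16.55
ee_pos: [0.507, 0.1378, 0.1967]
eef_rot: [3.136, 0.002, 2.744]
force: [16.0, 21.2, -14.4]
grip_width: 0.0088
grip_force: 45.0
```

>>> move_arm:
  increments:
    - [0,0,0.13,-0.16,0,0,0]
    - [0,0,0.1,-0.17,0,0,0]
    - [0,0,0.1,-0.17,0,0,0]
    - [0,0,0.11,-0.16,0,0,0]
    - [0,0,0.12,-0.16,0,0,0]
    - [0,0,0.13,-0.15,0,0,0]
    - [0,0,0.13,-0.14,0,0,0]
    - [0,0,0,0,0,0,0]

```text
time_s: 17.35
ee_pos: [0.5221, 0.1735, 0.2522]
eef_rot: [3.141, 0.0, 2.743]
force: [4.9, 2.9, -3.4]
grip_width: 0.0084
grip_force: 45.0
```

>>> move_arm:
  increments:
    - [0,0,0.15,-0.14,0,0,0]
    - [0,0,0.14,-0.14,0,0,0]
    - [0,0,0.15,-0.13,0,0,0]
    - [0,0,0.15,-0.12,0,0,0]
    - [0,0,0.16,-0.12,0,0,0]
    - [0,0,0.165,-0.11,0,0,0]
    - [0,0,0.17,-0.1,0,0,0]
    - [0,0,0.17,-0.09,0,0,0]
    - [0,0,0.18,-0.085,0,0,0]
    - [0,0,0.18,-0.08,0,0,0]
    - [0,0,0,0,0,0,0]

```text
time_s: 18.45
ee_pos: [0.5536, 0.2483, 0.3068]
eef_rot: [-3.141, -0.001, 2.743]
force: [7.5, 1.6, -12.3]
grip_width: 0.0086
grip_force: 45.0
```

>>> move_arm:
  increments:
    - [0,0,0.19,-0.05,0,0,0]
    - [0,0,0.19,-0.06,0,0,0]
    - [0,0,0.19,-0.05,0,0,0]
    - [0,0,0.19,-0.045,0,0,0]
    - [0,0,0.19,-0.035,0,0,0]
    - [0,0,0.19,-0.03,0,0,0]
    - [0,0,0.2,-0.02,0,0,0]
    - [0,0,0.2,-0.01,0,0,0]
    - [0,0,0.2,0,0,0,0]
    - [0,0,0.2,0.01,0,0,0]
    - [0,0,0.1,0.01,0,0,0]
    - [0,0,0,0,0,0,0]

```text
time_s: 19.65
ee_pos: [0.593, 0.3416, 0.3209]
eef_rot: [-3.14, -0.0, 2.742]
force: [7.1, -1.7, -9.2]
grip_width: 0.0087
grip_force: 45.0
```

>>> move_arm:
  increments:
    - [0.5,0,0,0,0,0,0]
    - [0.5,0,0,0,0,0,0]
    - [0.5,0,0,0,0,0,0]
    - [0.5,0,0,-0.4,0,0,0]
    - [0.5,0,0,-0.4,0,0,0]
    - [0.5,0,0,-0.4,0,0,0]
    - [0.7,0,-0.5,0,0,0,0]
    - [0.9,0,-0.6,0,0,0,0]
    - [0.9,0,-0.6,0,0,0,0]
    - [0.9,0,-0.6,0,0,0,0]
    - [0.9,0,-0.6,0,0,0,0]
    - [0.9,0,-0.6,0,0,0,0]
    - [0.9,0,-0.6,0,0,0,0]
    - [0.9,0,-0.6,0,0,0,0]
    - [0.9,0,-0.6,0,0,0,0]
    - [0.9,0,-0.6,0,0,0,0]
    - [0.9,0,0,0,0,0,0]

```text
time_s: 21.35
ee_pos: [0.4771, 0.0674, 0.3831]
eef_rot: [3.141, 0.002, 2.741]
force: [0.7, 0.4, 0.1]
grip_width: 0.0843
grip_force: 0.0
```

```bash
python3 - <<'E'
from go import *
o=ctrl.get_obs();print(o["ee_pos"],o["qpos"])
p=ctrl.camera("side");cv2.imwrite("pics/s4.png",p["color"])
for a in(1.4,1.5,1.6,1.7):
    print(a,proj(p,[case(.088-.219*np.cos(a),y,.123+.219*np.sin(a)) for y in(-.055,.055)]).round().tolist())
E
```

```text
[0.47712645 0.06744674 0.3830516 ] [ 6.44560218e-02  7.22734791e-02  1.38647421e+00 -9.55227751e-05
  1.68069707e+00 -1.10529371e+00]
1.4 [[347.0, 127.0], [311.0, 121.0]]
1.5 [[350.0, 124.0], [314.0, 117.0]]
1.6 [[353.0, 121.0], [317.0, 115.0]]
1.7 [[355.0, 119.0], [320.0, 113.0]]
```

View pics/s4.png

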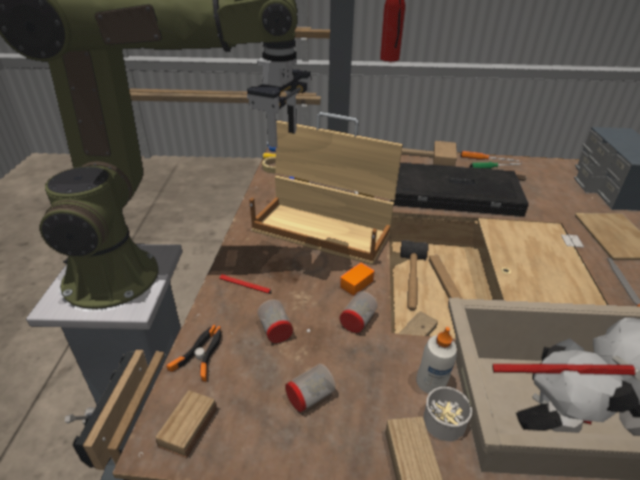

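The lid is fully up, with the bar at (320,113)–(357,121), and the case is empty. Now a pre-grasp for the nearest jar at about (0.465,-0.18), leaning 45° over its lid.

```bash
sed -i 's/^C=.*/C=np.array([.569,.2335]);CY=1.172/' go.py; cat >> go.py <<'E'
def jars(p,T=None,minc=.3):
    out=[]
    for d in ctrl.cut_out("jar_1",p):
        if d["conf"]<minc: continue
        m=d["mask"];r=red(p)&cv2.dilate(m.astype(np.uint8),np.ones((7,7))).astype(bool)
        if r.sum()<10: continue
        c=px2w(p,d["centre"][::-1],.032,T);rc=px2w(p,np.argwhere(r).mean(0)[::-1],.032,T)
        yaw=np.arctan2(*(rc-c)[1::-1]);v,i=fit(p,m|r,jarpts,[c[0],c[1],yaw],T)
        if np.cos(v[2]-yaw)<0:v[2]+=np.pi
        out.append((v.round(4),round(i,3)));print("jar",*out[-1],"raw",round(yaw,2))
    return out
def grasp(v,th=np.pi/4,back=0,ax=0):
    u=np.array([np.cos(v[2]),np.sin(v[2]),0]);a=np.array([0,0,-np.cos(th)])-u*np.sin(th)
    return np.array([v[0],v[1],.032])+ax*u+a*(.019-back),Rtool(a,v[2]+np.pi)
E
python3 - <<'E'
from go import *
js=jars(ctrl.camera("top"))
v=min((j[0] for j in js),key=lambda v:v[0])
p,r=grasp(v,back=.12);print(v,p)
go([(None,Rtool([0,0,-1],v[2]+np.pi)),(None,r),(p,None)])
E
```

```text
jar [ 0.6658 -0.1453 -2.0949] 0.941 raw -2.05
jar [ 0.4652 -0.1809 -1.1653] 0.945 raw -1.03
jar [ 0.5557 -0.3653 -2.4682] 0.939 raw -2.33
[ 0.4652 -0.1809 -1.1653] [ 0.49337252 -0.24652628  0.10341778]
turn total [0.001 0.    0.766] rows 6 each [1.000e-04 1.000e-04 1.277e-01]
turn total [0.    0.785 0.   ] rows 6 each [0.     0.1309 0.    ]
shift total [-8.14 -2.22 -0.25] rows 9 each [-0.904 -0.246 -0.028]
```

>>> move_arm:
  increments:
    - [0.95,0,0,0,0,0,0.128]
    - [0.95,0,0,0,0,0,0.128]
    - [0.95,0,0,0,0,0,0.128]
    - [0.95,0,0,0,0,0,0.128]
    - [0.95,0,0,0,0,0,0.128]
    - [0.95,0,0,0,0,0,0.126]
    - [0.95,0,0,0,0,0.131,0]
    - [0.95,0,0,0,0,0.131,0]
    - [0.95,0,0,0,0,0.131,0]
    - [0.95,0,0,0,0,0.131,0]
    - [0.95,0,0,0,0,0.131,0]
    - [0.95,0,0,0,0,0.131,0]
    - [0.95,0,0,0,0,0,0]
    - [0.95,0,0,0,0,0,0]

```text
time_s: 22.9
ee_pos: [0.4784, 0.0696, 0.3813]
eef_rot: [-3.14, -0.784, 1.976]
force: [-1.0, -0.7, 0.6]
grip_width: 0.0892
grip_force: 0.0
```

```bash
python3 - <<'E'
from go import *
o=ctrl.get_obs();print(o["ee_pos"],o["qpos"].round(3) if hasattr(o["qpos"],"round") else o["qpos"])
p,r=grasp([ 0.4652,-0.1809,-1.1653],back=.12)
go([(None,r),(p,None)])
E
```

```text
[0.47844179 0.0696121  0.38131093] [-0.254  0.28   1.325  0.657  1.992 -0.525]
turn total [-0.001  0.002  0.   ] rows 1 each [-0.0013  0.0018  0.    ]
shift total [-8.12 -2.22 -0.26] rows 9 each [-0.902 -0.247 -0.029]
```

>>> move_arm:
  increments:
    - [0.95,-0.58,-0.16,-0.02,0,0,0]
    - [0.95,-0.58,-0.16,-0.02,0,0,0]
    - [0.95,-0.58,-0.16,-0.02,0,0,0]
    - [0.95,-0.58,-0.16,-0.02,0,0,0]
    - [0.95,-0.58,-0.16,-0.02,0,0,0]
    - [0.95,-0.58,-0.16,-0.02,0,0,0]
    - [0.95,-0.58,-0.16,-0.02,0,0,0]
    - [0.95,-0.58,-0.16,-0.02,0,0,0]
    - [0.95,-0.58,-0.16,-0.02,0,0,0]
    - [0.95,-0.58,-0.16,-0.02,0,0,0]
    - [0.95,-0.58,-0.16,-0.02,0,0,0]
    - [0.95,-0.58,-0.16,-0.02,0,0,0]
    - [0.95,-0.58,-0.16,-0.02,0,0,0]
    - [0.95,-0.58,-0.16,-0.02,0,0,0]
    - [0.95,0,0,0,0,0,0]
    - [0.95,0,0,0,0,0,0]

```text
time_s: 24.5
ee_pos: [0.4931, -0.247, 0.105]
eef_rot: [-3.141, -0.784, 1.978]
force: [-0.1, 0.1, 0.3]
grip_width: 0.0892
grip_force: 0.0
```

```bash
python3 - <<'E'
from go import *
o=ctrl.get_obs();print(o["ee_pos"],np.round(o["qpos"],3))
p=ctrl.camera("wrist");T=campose(p,o);cv2.imwrite("pics/w3.png",p["color"])
js=jars(p,T)
for v in (j[0] for j in js[:2]):
    P,r=grasp(v);print(P);go([(None,r),(P,None)])
E
```

```text
[ 0.49314431 -0.2470028   0.10501014] [-0.69   0.825  1.147  0.344  1.878 -1.115]
jar [ 0.677  -0.1533 -3.553 ] 0.777 raw -2.04
jar [ 0.4667 -0.1787 -1.155 ] 0.968 raw -1.14
[ 0.689314   -0.15867266  0.01856497]
turn total [-1.688  0.     1.692] rows 17 each [-0.0993  0.      0.0995]
shift total [ 0.81 -3.18  3.28] rows 5 each [ 0.162 -0.637  0.655]
[ 0.46127334 -0.1664097   0.01856497]
turn total [ 0.006  0.002 -0.005] rows 1 each [ 0.006   0.0023 -0.0051]
shift total [-0.01  0.06  2.45] rows 3 each [-0.004  0.021  0.818]
```

View pics/w3.png

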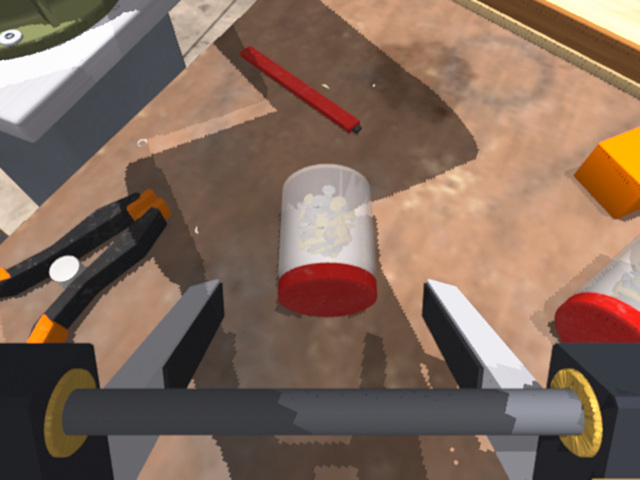

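The jar is centred between the fingers at (328,240), with its red lid towards the gripper. Advancing to grasp.

>>> move_arm:
  increments:
    - [0.95,0,0.06,0.4,0,0,0]
    - [0.95,0,0,0.4,0,0,0]
    - [0.95,0,0,0.4,0,0,0]
    - [0.95,0,0,0.4,0,0,0]
    - [0.95,0,0,0.4,0,0,0]
    - [0.95,0,0,0.4,0,0,0]
    - [0.95,0,0,0,0,0,0]
    - [0.6,0,0,0,0,0,0]
    - [0.6,0,0,0,0,0,0]
    - [0.6,0,0,0,0,0,0]
    - [0.6,0,0,0,0,0,0]
    - [0.6,0,0,0,0,0,0]
  force: 45

```text
time_s: 25.8
ee_pos: [0.462, -0.1688, 0.02]
eef_rot: [3.14, -0.785, 1.977]
force: [1.2, -1.9, 4.7]
grip_width: 0.0627
grip_force: 45.0
```

>>> move_arm:
  increments:
    - [0.6,0.15,0,-0.15,0,0,0]
    - [0.6,0.35,0,-0.35,0,0,0]
    - [0.6,0.35,0,-0.35,0,0,0]
    - [0.6,0.35,0,-0.35,0,0,0]
    - [0.6,0.35,0,-0.35,0,0,0]
    - [0.6,0.35,0,-0.35,0,0,0]
    - [0.6,0.35,0,-0.35,0,0,0]
    - [0.6,0.35,0,-0.35,0,0,0]
    - [0.6,0.35,0,-0.35,0,0,0]
    - [0.6,0,0,0,0,0,0]
    - [0.6,0,0,0,0,0,0]

```text
time_s: 26.9
ee_pos: [0.4615, -0.1684, 0.2275]
eef_rot: [-3.141, -0.786, 1.976]
force: [0.2, -0.1, -3.0]
grip_width: 0.0628
grip_force: 45.0
```

```bash
cat >> go.py <<'E'
def put(x,y,h=0,th=np.pi/4,d=CY):
    """tool pose holding a jar at its middle, standing in the case, h above the floor"""
    a=np.array([np.cos(d)*np.cos(th),np.sin(d)*np.cos(th),-np.sin(th)])
    return case(x,y,.012+.043+h)+.019*a,Rtool(a,d+np.pi)
E
python3 - <<'E'
from go import *
o=ctrl.get_obs();print(o["ee_pos"],np.round(o["qpos"],3),o["grip_width"])
V=Rtool([0,0,-1],CY+np.pi);P,r=put(0,.092,.1);print(P)
r0=R.from_euler("xyz",o["eef_rot"]).as_matrix();hd=np.arctan2(*r0[1::-1,0])
print(hd)
go([(None,Rtool([0,0,-1],hd)),([.42,.05,.30],None),(None,V),(None,r),(P,None)])
E
```

```text
[ 0.46145252 -0.16840228  0.2275485 ] [-0.627  0.543  1.314  0.403  1.964 -1.01 ] 0.06277957219491152
[0.48943627 0.28160523 0.14156497]
1.976455983093332
turn total [-0.    -0.786  0.   ] rows 6 each [-1.00e-04 -1.31e-01  0.00e+00]
shift total [ 4.34  0.96 -1.45] rows 5 each [ 0.868  0.192 -0.29 ]
turn total [ 0.     0.    -2.337] rows 17 each [ 0.      0.     -0.1375]
turn total [-0.    -0.785 -0.   ] rows 6 each [-0.     -0.1309 -0.    ]
shift total [-1.16  0.52  5.64] rows 6 each [-0.193  0.086  0.94 ]
```

```bash
python3 - <<'E'
from go import *
V=Rtool([0,0,-1],CY+np.pi);P,r=put(0,.092,.1)
go([(None,Rtool([0,0,-1],1.976)),([.43,.20,.30],None),(None,V),(None,r),(P,None)])
E
```

```text
turn total [-0.001 -0.786  0.001] rows 6 each [-1.00e-04 -1.31e-01  1.00e-04]
shift total [ 7.02  2.33 -1.45] rows 8 each [ 0.877  0.291 -0.181]
turn total [ 0.     0.    -2.338] rows 17 each [ 0.      0.     -0.1375]
turn total [-0.    -0.785 -0.   ] rows 6 each [-0.     -0.1309 -0.    ]
shift total [ 0.85 -0.46  3.63] rows 4 each [ 0.213 -0.115  0.908]
```

>>> move_arm:
  increments:
    - [0.6,0,0,0,0,-0.131,0]
    - [0.6,0,0,0,0,-0.131,0]
    - [0.6,0,0,0,0,-0.131,0]
    - [0.6,0,0,0,0,-0.131,0]
    - [0.6,0,0,0,0,-0.131,0]
    - [0.6,0,0,0,0,-0.131,0]
    - [0.6,0.6,0.2,-0.12,0,0,0]
    - [0.6,0.6,0.2,-0.12,0,0,0]
    - [0.6,0.6,0.2,-0.12,0,0,0]
    - [0.6,0.6,0.2,-0.12,0,0,0]
    - [0.6,0.6,0.2,-0.12,0,0,0]
    - [0.6,0.6,0.2,-0.12,0,0,0]
    - [0.6,0.6,0.2,-0.12,0,0,0]
    - [0.6,0.6,0.2,-0.12,0,0,0]
    - [0.6,0.6,0.2,-0.12,0,0,0]
    - [0.6,0.6,0.2,-0.12,0,0,0]
    - [0.6,0.6,0.2,-0.12,0,0,0]
    - [0.6,0.4,0.13,-0.12,0,0,0]
    - [0.6,0,0,0,0,0,0]

```text
time_s: 28.8
ee_pos: [0.4299, 0.2008, 0.2989]
eef_rot: [-3.139, -0.0, 1.98]
force: [0.2, 0.1, -2.8]
grip_width: 0.0631
grip_force: 45.0
```

>>> move_arm:
  increments:
    - [0.6,0,0,0,0,0,-0.13]
    - [0.6,0,0,0,0,0,-0.13]
    - [0.6,0,0,0,0,0,-0.13]
    - [0.6,0,0,0,0,0,-0.13]
    - [0.6,0,0,0,0,0,-0.13]
    - [0.6,0,0,0,0,0,-0.13]
    - [0.6,0,0,0,0,0,-0.13]
    - [0.6,0,0,0,0,0,-0.13]
    - [0.6,0,0,0,0,0,-0.13]
    - [0.6,0,0,0,0,0,-0.13]
    - [0.6,0,0,0,0,0,-0.13]
    - [0.6,0,0,0,0,0,-0.13]
    - [0.6,0,0,0,0,0,-0.13]
    - [0.6,0,0,0,0,0,-0.13]
    - [0.6,0,0,0,0,0,-0.13]
    - [0.6,0,0,0,0,0,-0.13]
    - [0.6,0,0,0,0,0,-0.13]
    - [0.6,0,0,0,0,0,-0.13]
    - [0.6,0,0,0,0,0,0]

```text
time_s: 30.7
ee_pos: [0.4303, 0.1983, 0.2987]
eef_rot: [3.14, -0.002, -1.965]
force: [0.9, 0.4, -3.6]
grip_width: 0.0631
grip_force: 45.0
```

```bash
python3 - <<'E'
from go import *
o=ctrl.get_obs();print(o["ee_pos"],np.round(o["qpos"],3),o["grip_width"],o["eef_rot"])
V=Rtool([0,0,-1],CY+np.pi);P,r=put(0,.092,.1)
go([(None,r),(P,None)])
E
```

```text
[0.43028751 0.19829755 0.29871927] [ 0.355  0.071  1.577 -0.     1.497 -2.393] 0.06305483686508533 [ 3.13995437e+00 -1.86377488e-03 -1.96455231e+00]
turn total [ 0.004 -0.787  0.004] rows 6 each [ 0.0006 -0.1312  0.0007]
shift total [ 0.81 -0.44  3.63] rows 4 each [ 0.203 -0.111  0.908]
```

>>> move_arm:
  increments:
    - [0.6,0,0,0,0,-0.131,0]
    - [0.6,0,0,0,0,-0.131,0]
    - [0.6,0,0,0,0,-0.131,0]
    - [0.6,0,0,0,0,0,0]

```text
time_s: 31.1
ee_pos: [0.4245, 0.2178, 0.3056]
eef_rot: [-3.14, 0.376, -1.997]
force: [0.1, -0.1, -2.9]
grip_width: 0.0629
grip_force: 45.0
```

```bash
python3 - <<'E'
from go import *
o=ctrl.get_obs();print(o["ee_pos"],np.round(o["qpos"],3))
P,r=put(0,.092,.1)
go([(None,r),(P,None)])
E
```

```text
[0.42451133 0.21781134 0.30559603] [ 0.231 -0.092  1.765  0.311  1.246 -2.551]
turn total [-0.017 -0.409 -0.023] rows 3 each [-0.0057 -0.1364 -0.0076]
shift total [ 1.13 -0.7   3.51] rows 4 each [ 0.283 -0.175  0.877]
```

J6 is at its limit, so I'll place with the tool heading 0.75 instead, which leaves more J6 room.

```bash
python3 - <<'E'
from go import *
o=ctrl.get_obs()
P,r=put(0,-.03,.1,d=.75);r1=put(0,-.03,.1,d=.75,th=np.pi/2-.376)[1];print(P)
go([(None,r1),([.45,.19,.28],None),(None,r),(P,None)])
E
```

```text
[0.60647613 0.23100855 0.14156497]
turn total [0.143 0.    0.367] rows 3 each [0.0476 0.0002 0.1223]
shift total [ 0.19 -0.75  0.47] rows 1 each [ 0.194 -0.754  0.474]
turn total [ 0.    -0.409  0.   ] rows 3 each [ 0.     -0.1365  0.    ]
shift total [-0.06 -1.53  3.97] rows 5 each [-0.011 -0.307  0.794]
```

>>> move_arm:
  increments:
    - [0.6,0,0,0,0.0475,0,0.122]
    - [0.6,0,0,0,0.0475,0,0.122]
    - [0.6,0,0,0,0.0475,0,0.122]
    - [0.6,0.1,-0.38,0.24,0,0,0]
    - [0.6,0.1,-0.38,0.24,0,0,0]
    - [0.6,0,0,0,0,-0.136,0]
    - [0.6,0,0,0,0,-0.136,0]
    - [0.6,0,0,0,0,-0.136,0]
    - [0.6,0,0,0,0,0,0]

```text
time_s: 32.0
ee_pos: [0.4474, 0.1982, 0.2838]
eef_rot: [3.14, 0.771, -2.402]
force: [0.3, -0.2, -2.4]
grip_width: 0.0632
grip_force: 45.0
```

```bash
python3 - <<'E'
from go import *
o=ctrl.get_obs();print(o["ee_pos"],np.round(o["qpos"],3))
P,r=put(0,-.03,.1,d=.75)
go([(None,r),(P,None)])
E
```

```text
[0.4473864  0.19818907 0.28382232] [ 0.11  -0.258  2.086  0.642  0.758 -2.55 ]
turn total [-0.006 -0.015 -0.008] rows 1 each [-0.0059 -0.0147 -0.0076]
shift total [ 0.05 -1.69  3.97] rows 5 each [ 0.01  -0.338  0.795]
```

```bash
cat > ik.py <<'E'
from go import *
from scipy.optimize import least_squares
Q=np.array([[1.259,.3,1.522,0,1.321,-.067],[.0645,.0723,1.3865,0,1.6807,-1.1053],[-.254,.28,1.325,.657,1.992,-.525],[-.69,.825,1.147,.344,1.878,-1.115],[-.627,.543,1.314,.403,1.964,-1.01],[.355,.071,1.577,0,1.497,-2.393],[.231,-.092,1.765,.311,1.246,-2.551],[.11,-.258,2.086,.642,.758,-2.55]])
Pm=np.array([[.133,.533,.205],[.4771,.0674,.3831],[.4784,.0696,.3813],[.4931,-.247,.105],[.46145,-.1684,.22755],[.4303,.1983,.2987],[.4245,.2178,.3056],[.4474,.1982,.2838]])
E3=np.array([[-3.14,0,2.897],[3.141,.002,2.741],[-3.14,-.784,1.976],[-3.141,-.784,1.978],[-3.141,-.786,1.976],[3.14,-.0019,-1.9645],[-3.14,.376,-1.997],[3.14,.771,-2.402]])
rz=lambda a:R.from_euler("z",a);ry=lambda a:R.from_euler("y",a)
def fk(q,k):
    a,h,L,Lf,e,lat,t=k
    r1=rz(q[0]);r2=r1*ry(q[1]);r3=r2*ry(q[2]);r6=r3*rz(q[3]*S4)*ry(q[4])*rz(q[5]*S6)*rz(K6)
    p=r1.apply([a,lat,h])+r2.apply([0,0,L])+r3.apply([e,0,Lf])+r6.apply([0,0,t])
    return p,r6
S4=S6=1;K6=np.pi/2
def res(k):return np.concatenate([fk(q,k)[0]-p for q,p in zip(Q,Pm)])
best=None
for S4 in(1,-1):
    s=least_squares(res,[0,.3,.4,.4,0,.036,.3])
    if best is None or s.cost<best[0].cost:best=(s,S4)
k=best[0].x;S4=best[1]
best=min(((max((fk(q,k)[1].inv()*R.from_euler("xyz",e)).magnitude() for q,e in zip(Q,E3)),a,b) for a in(1,-1) for b in(np.pi/2,-np.pi/2,0,np.pi)) if not globals().update(S6=1) else 0) if 0 else None
c=[]
for a in(1,-1):
    for b in(np.pi/2,-np.pi/2,0,np.pi):
        S6,K6=a,b;c.append((max((fk(q,k)[1].inv()*R.from_euler("xyz",e)).magnitude() for q,e in zip(Q,E3)),a,b))
err,S6,K6=min(c)
lo=np.array([-3.03,-.79,.23,-1.04,0,-2.55]);hi=np.array([3.03,2.21,2.52,4.18,3.07,2.55])
def ik(P,r,q0,wide=True):
    r=R.from_matrix(r)
    f=lambda q:np.concatenate([(fk(q,k)[0]-P)*5,(fk(q,k)[1].inv()*r).as_rotvec()])
    l,h=lo.copy(),hi.copy()
    if wide:l[5],h[5]=-4,4
    s=least_squares(f,np.clip(q0,l+1e-3,h-1e-3),bounds=(l,h));return s.x.round(3),round(float(s.cost),6)
if __name__=="__main__":print("fit",k.round(4),np.abs(res(k)).max().round(4),S4,S6,K6,round(err,4))
E
sed -i '/^best=min(((max/d' ik.py
python3 - <<'E'
from ik import *
print("fit",k.round(4),np.abs(res(k)).max().round(4),S4,S6,K6,round(err,4))
for y in(-.12,-.03,.06,.092):
  for d in(.3,.75,1.17):
    for th in(.5,.785,1.05):
        P,r=put(0,y,.0,d=d,th=th);P2,r2=put(0,y,.1,d=d,th=th);a=ik(P,r,Q[-1]);b=ik(P2,r2,Q[-1])
        print(y,d,th,a,b[0][5])
E
```

```text
fit [-0.0005  0.2211  0.4239  0.448   0.0404  0.0365  0.2706] 0.0004 1 1 1.5707963267948966 0.001
-0.12 0.3 0.5 (array([ 0.124,  0.606,  1.82 ,  2.325,  0.335, -4.   ]), 0.011458) -4.0
-0.12 0.3 0.785 (array([ 0.188,  0.584,  1.76 ,  1.387,  0.08 , -3.036]), 0.0) -1.993
-0.12 0.3 1.05 (array([ 0.199,  0.604,  1.597,  0.123,  0.425, -1.771]), 0.0) -1.73
-0.12 0.75 0.5 (array([-0.   ,  0.685,  1.777,  1.89 ,  0.682, -3.964]), 0.0) -3.655
-0.12 0.75 0.785 (array([ 0.053,  0.627,  1.683,  1.238,  0.501, -3.3  ]), 0.0) -2.968
-0.12 0.75 1.05 (array([ 0.11 ,  0.635,  1.544,  0.551,  0.604, -2.613]), 0.0) -2.472
-0.12 1.17 0.5 (array([-0.089,  0.793,  1.555,  1.39 ,  1.015, -3.787]), 0.0) -3.595
-0.12 1.17 0.785 (array([-0.022,  0.723,  1.507,  1.025,  0.877, -3.44 ]), 0.0) -3.258
-0.12 1.17 1.05 (array([ 0.056,  0.706,  1.421,  0.623,  0.871, -3.06 ]), 0.0) -2.938
-0.03 0.3 0.5 (array([ 0.198,  0.487,  1.989,  2.374,  0.325, -4.   ]), 0.025063) -4.0
-0.03 0.3 0.785 (array([ 0.285,  0.473,  1.938,  2.418,  0.046, -4.   ]), 0.000434) -1.581
-0.03 0.3 1.05 (array([ 0.298,  0.485,  1.797,  0.0
[... 1419 characters left out ...]

0.092 0.3 0.785 (array([ 0.468,  0.327,  2.097, -1.04 ,  0.079, -0.404]), 0.006973) -0.579
0.092 0.3 1.05 (array([ 0.483,  0.347,  2.013, -0.33 ,  0.282, -1.094]), 0.0) -1.253
0.092 0.75 0.5 (array([ 0.208,  0.406,  2.179,  2.052,  0.589, -4.   ]), 0.011914) -4.0
0.092 0.75 0.785 (array([ 0.3  ,  0.361,  2.147,  1.87 ,  0.327, -3.785]), 0.0) -2.958
0.092 0.75 1.05 (array([ 0.354,  0.35 ,  2.009,  0.591,  0.352, -2.481]), 0.0) -2.228
0.092 1.17 0.5 (array([ 0.076,  0.519,  2.063,  1.621,  0.889, -4.   ]), 0.001819) -3.807
0.092 1.17 0.785 (array([ 0.163,  0.429,  2.032,  1.324,  0.664, -3.673]), 0.0) -3.323
0.092 1.17 1.05 (array([ 0.261,  0.399,  1.934,  0.756,  0.609, -3.068]), 0.0) -2.844
```

FK model fits to 0.4 mm. Simplest plan: stand each jar on the bench where the wrist is comfortable, then regrasp it from above with a vertical tool and lower it into the case. Checking reachability.

```bash
cat >> ik.py <<'E'
def stand(x,y,e,h=0,th=np.pi/4,s=-1,z0=0):
    a=np.array([np.cos(e)*np.cos(th),np.sin(e)*np.cos(th),-np.sin(th)])
    return np.array([x,y,z0+.043+h])+.019*a,Rtool(a,e if s>0 else e+np.pi)
def graspf(v,s,th,back=0):
    p,r=grasp(v,th,back)
    return (p,r) if s<0 else (p,r@np.diag([-1,-1,1]))
E
python3 - <<'E'
from ik import *
print("jar held, stand")
for xy in((.45,.0),(.5,-.05)):
  for e in(-2,-1.5,-1.2,-.9,-.5,0,.3):
    a=ik(*stand(*xy,e),[0,.5,1.5,.0,1.5,-1]);b=ik(*stand(*xy,e,h=.15),[0,.5,1.5,0,1.5,-1]);print(xy,e,a,b[0][3:],b[1])
J={"A":[.6658,-.1453,-2.095],"B":[.5557,-.3653,-2.45]}
for n,v in J.items():
  for s in(-1,1):
    for th in(.6,.785,1.0):
      g=ik(*graspf(v,s,th),[0,.6,1.4,.3,1.7,0]);
      print(n,s,th,"grasp",g,"stand@0.5,-.05 e=u",ik(*stand(.5,-.05,v[2],th=th,s=s),[0,.6,1.4,-.5,1.7,0]),"e=u+.7",ik(*stand(.5,-.05,v[2]+.7,th=th,s=s),[0,.6,1.4,-.5,1.7,0]))
E
```

```text
jar held, stand
(0.45, 0.0) -2 (array([ 0.233,  0.64 ,  1.698, -0.603,  1.392,  0.956]), 0.0) [-0.593  1.636  0.79 ] 0.0
(0.45, 0.0) -1.5 (array([ 0.308,  0.523,  1.914, -0.866,  1.125,  0.799]), 0.0) [-0.78   1.356  0.538] 0.0
(0.45, 0.0) -1.2 (array([ 0.316,  0.444,  2.046, -1.04 ,  0.947,  0.717]), 0.000107) [-0.881  1.156  0.382] 0.0
(0.45, 0.0) -0.9 (array([ 0.26 ,  0.339,  2.119, -1.04 ,  0.761,  0.428]), 0.00965) [-0.963  0.926  0.197] 0.0
(0.45, 0.0) -0.5 (array([ 0.087,  0.192,  2.252, -1.04 ,  0.366, -0.055]), 0.021741) [-0.956  0.562 -0.19 ] 0.0
(0.45, 0.0) 0 (array([-0.073,  0.155,  2.343,  0.647,  0.   , -2.273]), 0.012913) [ 0.362  0.271 -2.017] 0.0
(0.45, 0.0) 0.3 (array([-0.315,  0.24 ,  2.391,  1.929,  0.452, -4.   ]), 2e-05) [ 0.928  0.534 -2.888] 0.0
(0.5, -0.05) -2 (array([ 0.13 ,  0.699,  1.588, -0.656,  1.388,  0.863]), 0.0) [-0.643  1.611  0.694] 0.0
(0.5, -0.05) -1.5 (array([ 0.183,  0.571,  1.826, -0.918,  1.086,  0.706]), 0.0) [-0.819  1.292  0.444] 0.0
(0.5, -0.05) -1.2 (array([ 0.17 ,  0.487,  1.945, -1.04 ,  0.896,  0.572]), 0.001151) [-0.913  1.071  0.28
[... 2521 characters left out ...]
63 ]), 0.0)
B 1 0.6 grasp (array([-0.853,  0.761,  1.416,  0.7  ,  1.067, -3.496]), 0.0) stand@0.5,-.05 e=u (array([ 0.069,  0.895,  1.321, -0.513,  1.769, -2.066]), 0.0) e=u+.7 (array([ 0.214,  0.723,  1.664, -0.89 ,  1.375, -2.272]), 0.0)
B 1 0.785 grasp (array([-0.91 ,  0.804,  1.423,  0.889,  1.143, -3.657]), 0.0) stand@0.5,-.05 e=u (array([ 0.042,  0.794,  1.41 , -0.442,  1.607, -2.081]), 0.0) e=u+.7 (array([ 0.164,  0.637,  1.704, -0.78 ,  1.244, -2.365]), 0.0)
B 1 1.0 grasp (array([-0.963,  0.873,  1.416,  1.076,  1.263, -3.807]), 0.0) stand@0.5,-.05 e=u (array([ 0.   ,  0.68 ,  1.519, -0.356,  1.412, -2.12 ]), 0.0) e=u+.7 (array([ 0.09 ,  0.551,  1.746, -0.623,  1.103, -2.511]), 0.0)
```

```bash
python3 - <<'E'
from ik import *
e=-2.0
P,r=stand(.5,-.05,e,h=.12)
go([(None,Rtool([0,0,-1],.75+np.pi)),([.46,.02,.30],None),(None,Rtool([0,0,-1],.75+np.pi-1.4)),(None,Rtool([0,0,-1],e+np.pi)),(None,r),(P,None)])
E
```

```text
turn total [-0.003  0.771 -0.009] rows 6 each [-0.0004  0.1285 -0.0016]
shift total [ 2.24 -2.78 -0.32] rows 4 each [ 0.561 -0.695 -0.081]
turn total [0.  0.  1.4] rows 10 each [0.   0.   0.14]
turn total [0.   0.   1.35] rows 10 each [0.    0.    0.135]
turn total [-0.    -0.785  0.   ] rows 6 each [-0.     -0.1309  0.    ]
shift total [1.27 1.31 2.98] rows 4 each [0.318 0.328 0.746]
```

>>> move_arm:
  increments:
    - [0.6,0,0,0,0,0.129,0]
    - [0.6,0,0,0,0,0.129,0]
    - [0.6,0,0,0,0,0.129,0]
    - [0.6,0,0,0,0,0.129,0]
    - [0.6,0,0,0,0,0.129,0]
    - [0.6,0,0,0,0,0.129,0]
    - [0.6,0.37,-0.46,-0.05,0,0,0]
    - [0.6,0.37,-0.46,-0.05,0,0,0]
    - [0.6,0.37,-0.46,-0.05,0,0,0]
    - [0.6,0.37,-0.46,-0.05,0,0,0]
    - [0.6,0.37,-0.46,-0.05,0,0,0]
    - [0.6,0.37,-0.46,-0.05,0,0,0]
    - [0.6,0,0,0,0,0,0.13]
    - [0.6,0,0,0,0,0,0.13]
    - [0.6,0,0,0,0,0,0.13]
    - [0.6,0,0,0,0,0,0.13]
    - [0.6,0,0,0,0,0,0.13]
    - [0.6,0,0,0,0,0,0.13]
    - [0.6,0,0,0,0,0,0.13]
    - [0.6,0,0,0,0,0,0.13]

```text
time_s: 34.0
ee_pos: [0.461, 0.0208, 0.3017]
eef_rot: [-3.131, 0.002, 2.841]
force: [-0.2, 0.4, -1.9]
grip_width: 0.0627
grip_force: 45.0
```

>>> move_arm:
  increments:
    - [0.6,0,0,0,0,0,0.13]
    - [0.6,0,0,0,0,0,0.13]
    - [0.6,0,0,0,0,0,0.13]
    - [0.6,0,0,0,0,0,0.13]
    - [0.6,0,0,0,0,0,0.13]
    - [0.6,0,0,0,0,0,0.13]
    - [0.6,0,0,0,0,0,0.13]
    - [0.6,0,0,0,0,0,0.13]
    - [0.6,0,0,0,0,0,0.13]
    - [0.6,0,0,0,0,0,0.13]
    - [0.6,0,0,0,0,0,0.13]
    - [0.6,0,0,0,0,0,0.13]
    - [0.6,0,0,0,0,0,0.13]
    - [0.6,0,0,0,0,-0.131,0]
    - [0.6,0,0,0,0,-0.131,0]
    - [0.6,0,0,0,0,-0.131,0]
    - [0.6,0,0,0,0,-0.131,0]
    - [0.6,0,0,0,0,-0.131,0]
    - [0.6,0,0,0,0,-0.131,0]
    - [0.6,0,0,0,0,0,0]

```text
time_s: 36.0
ee_pos: [0.4615, 0.023, 0.3001]
eef_rot: [3.138, 0.799, 1.155]
force: [0.1, -0.4, -3.2]
grip_width: 0.0629
grip_force: 45.0
```

```bash
python3 - <<'E'
from ik import *
o=ctrl.get_obs();print(o["ee_pos"],np.round(o["qpos"],3),o["grip_width"],o["eef_rot"])
e=-2.0
P,r=stand(.5,-.05,e,h=.04);P2,_=stand(.5,-.05,e,h=.004)
go([(None,r),(P,None),(P2,None)])
E
```

```text
[0.46153246 0.02295785 0.30009049] [ 0.293  0.347  1.429 -0.613  1.888  0.67 ] 0.06285939468344666 [3.13802615 0.79933146 1.15537655]
turn total [0.013 0.014 0.01 ] rows 1 each [0.0134 0.0139 0.0097]
shift total [2.36 1.31 4.16] rows 5 each [0.472 0.261 0.832]
shift total [ 0.51 -0.    0.51] rows 1 each [ 0.509 -0.     0.509]
```

>>> move_arm:
  increments:
    - [0.6,0,0,0,0.013,0.014,0.01]
    - [0.6,0.295,0.164,0.52,0,0,0]
    - [0.6,0.295,0.164,0.52,0,0,0]
    - [0.6,0.295,0.164,0.52,0,0,0]
    - [0.6,0.295,0.164,0.52,0,0,0]
    - [0.6,0.295,0.164,0.52,0,0,0]
    - [0.6,0.295,0.164,0.52,0,0,0]
    - [0.6,0.295,0.164,0.52,0,0,0]
    - [0.6,0.295,0.164,0.52,0,0,0]
    - [0.6,0,0,0,0,0,0]

```text
time_s: 37.0
ee_pos: [0.4944, -0.0627, 0.0687]
eef_rot: [-3.141, 0.775, 1.137]
force: [0.4, 0.2, -1.9]
grip_width: 0.0627
grip_force: 45.0
```

```bash
python3 - <<'E'
from ik import *
o=ctrl.get_obs();print(o["ee_pos"],np.round(o["qpos"],3),o["eef_rot"],o["moment"])
P2,r=stand(.5,-.05,-2.0,h=.0)
go([(None,r),(P2,None)])
p=ctrl.camera("side");cv2.imwrite("pics/s5.png",cv2.resize(p["color"][150:370,180:460],None,fx=2,fy=2))
print(proj(p,[[.5,-.05,.04],[.5,-.05,.126]]).round())
E
```

```text
[ 0.49438647 -0.06269662  0.06874972] [ 0.125  0.631  1.585 -0.641  1.438  0.818] [-3.14111894  0.77477448  1.1365926 ] [ 0.54925495 -0.14040593  0.01463926]
turn total [-0.004 -0.011 -0.004] rows 1 each [-0.004  -0.0106 -0.0036]
shift total [ 0.56 -0.    0.55] rows 1 each [ 0.56  -0.004  0.548]
[[292. 282.]
 [291. 256.]]
```

View pics/s5.png

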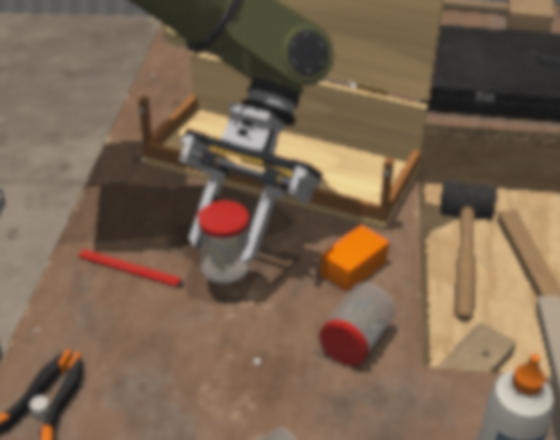

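Upright with the red lid on top at (224,217). Setting it down and releasing.

>>> move_arm:
  increments:
    - [0.6,0.15,0,0.15,-0.004,-0.01,-0.004]
    - [0.6,0.15,0,0.15,0,0,0]
    - [0.6,0.13,0,0.13,0,0,0]
    - [0.6,0.06,0,0.06,0,0,0]
    - [0.6,0.04,0,0.03,0,0,0]
    - [0.6,0,0,0,0,0,0]

```text
time_s: 37.65
ee_pos: [0.4951, -0.0604, 0.033]
eef_rot: [3.14, 0.785, 1.145]
force: [-0.3, 1.0, -3.6]
grip_width: 0.063
grip_force: 45.0
```

>>> move_arm:
  increments:
    - [0.6,0.03,0,0.03,0,0,0]
    - [0.6,0.02,0,0.02,0,0,0]
    - [0.6,0,0,0,0,0,0]

```text
time_s: 37.95
ee_pos: [0.4953, -0.0606, 0.0312]
eef_rot: [3.138, 0.786, 1.142]
force: [-4.8, 2.1, 11.5]
grip_width: 0.0625
grip_force: 45.0
```

Contact. Releasing and backing off.

>>> move_arm:
  increments:
    - [0.95,0,0,0,0,0,0]
    - [0.95,0,0,0,0,0,0]
    - [0.95,0,0,0,0,0,0]
    - [0.95,0,0,0,0,0,0]
    - [0.95,0,0,-0.3,0,0,0]
    - [0.95,0,0,-0.5,0,0,0]
    - [0.95,0,0,-0.5,0,0,0]
    - [0.95,0,0,-0.5,0,0,0]
    - [0.95,0,0,-0.5,0,0,0]
    - [0.95,0,0,-0.5,0,0,0]
    - [0.95,0,0,-0.5,0,0,0]
    - [0.95,0,0,0,0,0.13,0]
    - [0.95,0,0,0,0,0.13,0]
    - [0.95,0,0,0,0,0.13,0]
    - [0.95,0,0,0,0,0.13,0]
    - [0.95,0,0,0,0,0.13,0]
    - [0.95,0,0,0,0,0.135,0]
    - [0.95,0,0,0,0,0,0]

```text
time_s: 39.75
ee_pos: [0.543, 0.0447, 0.148]
eef_rot: [3.139, -0.005, 1.144]
force: [0.3, 0.3, -0.0]
grip_width: 0.0891
grip_force: 0.0
```

```bash
cat >> ik.py <<'E'
def upjars(p,T=None,zt=.086): # red tops of standing jars: centroid of red within jar masks, on plane zt
    out=[]
    n,l,st,c=cv2.connectedComponentsWithStats(red(p).astype(np.uint8))
    for i in range(1,n):
        if st[i,4]>120:
            w=px2w(p,c[i],zt,T);out.append(w.round(4));print("red",c[i].round(0),st[i,2:].tolist(),w.round(4))
    return out
E
python3 - <<'E'
from ik import *
o=ctrl.get_obs();print(o["ee_pos"],np.round(o["qpos"],3),o["eef_rot"])
p=ctrl.camera("wrist");T=campose(p,o);cv2.imwrite("pics/w6.png",p["color"]);upjars(p,T)
p=ctrl.camera("top");upjars(p)
P=np.array([.5,-.05,.22]);xh=CY;V=Rtool([0,0,-1],xh)
go([(P,V),([.5,-.05,.043],None)])
E
```

```text
[0.54299973 0.04469906 0.14795281] [0.013 0.339 1.608 0.003 1.19  0.439] [ 3.13889598 -0.00474848  1.14370948]
red [322. 377.] [86, 28, 1795] [ 0.5107 -0.026   0.086 ]
red [222. 375.] [67, 22, 1148] [0.4533 0.0014 0.086 ]
red [104. 378.] [17, 17, 166] [0.3846 0.0309 0.086 ]
red [322. 441.] [74, 17, 893] [ 0.4907 -0.0698  0.086 ]
red [519.  66.] [26, 94, 601] [ 1.0448 -0.449   0.086 ]
red [376. 268.] [14, 25, 277] [ 0.5    -0.0618  0.086 ]
shift total [-2.1   0.01 -1.45] rows 3 each [-0.7    0.002 -0.484]
turn total [ 0.002  0.001 -0.027] rows 1 each [ 0.0017  0.0013 -0.0267]
shift total [0.   0.   3.54] rows 4 each [0.    0.    0.885]
```

>>> move_arm:
  increments:
    - [0.95,-0.52,0,-0.3,0,0,0]
    - [0.95,-0.52,0,0,0,0,0]
    - [0.95,-0.52,0,0,0,0,0]
    - [0.95,-0.53,0,0,0,0,0]
    - [0.95,0,0,0,0,0,-0.027]
    - [0.95,0,0,0.5,0,0,0]
    - [0.95,0,0,0.5,0,0,0]
    - [0.95,0,0,0.5,0,0,0]
    - [0.95,0,0,0.5,0,0,0]
    - [0.95,0,0,0.39,0,0,0]
    - [0.95,0,0,0,0,0,0]
    - [0.6,0,0,0,0,0,0]
    - [0.6,0,0,0,0,0,0]
    - [0.6,0,0,0,0,0,0]
    - [0.6,0,0,0,0,0,0]
    - [0.6,0,0,0,0,0,0]
  force: 40

```text
time_s: 41.45
ee_pos: [0.5005, -0.0495, 0.0426]
eef_rot: [3.139, -0.001, 1.173]
force: [-0.7, 1.3, 7.0]
grip_width: 0.0628
grip_force: 40.0
```

```bash
cat >> ik.py <<'E'
def drop(x,y,tz=.043,h=0): # vertical tool, jar gripped with TCP tz above its underside, axes closing along case y
    return case(x,y,.012+tz+h),Rtool([0,0,-1],CY)
E
python3 - <<'E'
from ik import *
P,r=drop(-.005,.095,h=.12);P1,_=drop(-.005,.095)
o=ctrl.get_obs();print(P,P1,o["ee_pos"],o["grip_width"])
for y in(.095,0,-.095):print(ik(*drop(-.005,y),[.4,.6,1.4,0,1.3,.7]),ik(*drop(-.005,y,h=.12),[.4,.6,1.4,0,1.3,.7]))
q=np.array(o["ee_pos"]);go([(q+[0,0,.14],None),(P,r),(P1,None)])
E
```

```text
[0.47951319 0.26578175 0.175     ] [0.47951319 0.26578175 0.055     ] [ 0.500535   -0.04945862  0.04264445] 0.06276383227978967
(array([ 0.439,  0.467,  1.669, -0.   ,  1.006,  0.838]), 0.0) (array([ 0.439,  0.322,  1.564, -0.   ,  1.255,  0.838]), 0.0)
(array([ 0.324,  0.589,  1.475, -0.   ,  1.077,  0.723]), 0.0) (array([ 0.324,  0.461,  1.372, -0.   ,  1.309,  0.723]), 0.0)
(array([0.232, 0.734, 1.233, 0.   , 1.174, 0.631]), 0.0) (array([0.232, 0.625, 1.124, 0.   , 1.392, 0.631]), 0.0)
shift total [ 0.    0.01 -2.8 ] rows 3 each [ 0.001  0.002 -0.933]
shift total [ 5.65 -2.83  0.15] rows 7 each [ 0.807 -0.405  0.022]
turn total [ 0.003 -0.001  0.001] rows 1 each [ 0.0025 -0.0009  0.0006]
shift total [0.  0.  2.4] rows 3 each [0.  0.  0.8]
```

>>> move_arm:
  increments:
    - [0.6,0,0,-0.4,0,0,0]
    - [0.6,0,0,-0.6,0,0,0]
    - [0.6,0,0,-0.6,0,0,0]
    - [0.6,0,0,-0.6,0,0,0]
    - [0.6,0,0,-0.6,0,0,0]
    - [0.6,0.565,-0.283,0,0,0,0]
    - [0.6,0.565,-0.283,0,0,0,0]
    - [0.6,0.565,-0.283,0,0,0,0]
    - [0.6,0.565,-0.283,0,0,0,0]
    - [0.6,0.565,-0.283,0,0,0,0]
    - [0.6,0.565,-0.283,0,0,0,0]
    - [0.6,0.565,-0.283,0,0,0,0]
    - [0.6,0.565,-0.283,0,0,0,0]
    - [0.6,0.565,-0.283,0,0,0,0]
    - [0.6,0.565,-0.283,0,0,0,0]
    - [0.6,0,0,0,0,0,0]
    - [0.6,0,0,0,0,0,0]

```text
time_s: 43.15
ee_pos: [0.4786, 0.2659, 0.1814]
eef_rot: [3.141, 0.0, 1.174]
force: [0.6, 0.0, -2.6]
grip_width: 0.063
grip_force: 40.0
```

```bash
python3 - <<'E'
from ik import *
o=ctrl.get_obs();print(o["ee_pos"],o["grip_width"],np.round(o["force"],1));P1,r=drop(-.005,.095)
go([(None,r),(P1,None)])
p=ctrl.camera("side");cv2.imwrite("pics/s7.png",cv2.resize(p["color"][100:340,180:460],None,fx=2,fy=2))
E
```

```text
[0.47864915 0.2658737  0.18138908] 0.06302668453460372 [ 0.6  0.  -2.6]
turn total [0.001 0.    0.002] rows 1 each [0.0007 0.0004 0.0016]
shift total [0.01 0.02 2.53] rows 3 each [0.002 0.006 0.843]
```

View pics/s7.png

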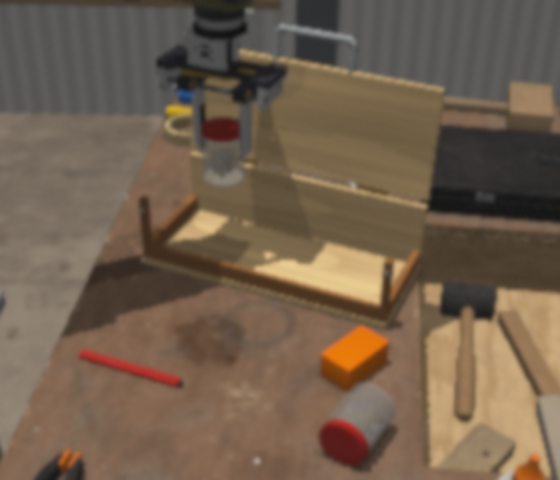

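The jar hangs upright at (222,150) over the left part of the case, clear of the posts, and the lid is up. Lowering.

>>> move_arm:
  increments:
    - [0.6,0,0,0.4,0,0,0]
    - [0.6,0,0,0.5,0,0,0]
    - [0.6,0,0,0.5,0,0,0]
    - [0.6,0,0,0.5,0,0,0]
    - [0.6,0,0,0.3,0,0,0]
    - [0.6,0,0,0.15,0,0,0]
    - [0.6,0,0,0.1,0,0,0]
    - [0.6,0,0,0.06,0,0,0]
    - [0.6,0,0,0,0,0,0]

```text
time_s: 44.1
ee_pos: [0.4794, 0.2657, 0.0566]
eef_rot: [3.14, -0.001, 1.172]
force: [-0.1, 0.4, -2.1]
grip_width: 0.0627
grip_force: 40.0
```

>>> move_arm:
  increments:
    - [0.6,0,0,0.03,0,0,0]
    - [0.6,0,0,0.02,0,0,0]
    - [0.6,0,0,0,0,0,0]

```text
time_s: 44.4
ee_pos: [0.4794, 0.266, 0.0546]
eef_rot: [3.14, -0.001, 1.173]
force: [-2.1, -0.4, 4.0]
grip_width: 0.063
grip_force: 40.0
```

>>> move_arm:
  increments:
    - [0.8,0,0,0,0,0,0]
    - [0.8,0,0,0,0,0,0]
    - [0.8,0,0,0,0,0,0]
    - [0.8,0,0,-0.2,0,0,0]
    - [0.8,0,0,-0.5,0,0,0]
    - [0.8,0,0,-0.6,0,0,0]
    - [0.8,0,0,-0.6,0,0,0]
    - [0.8,0,0,-0.6,0,0,0]
    - [0.8,0,0,-0.6,0,0,0]
    - [0.8,0,0,-0.6,0,0,0]
    - [0.8,0,0,-0.6,0,0,0]
    - [0.8,0,0,0,0,0,0]

```text
time_s: 45.6
ee_pos: [0.4798, 0.2662, 0.2737]
eef_rot: [3.136, -0.006, 1.173]
force: [0.9, 0.5, 0.0]
grip_width: 0.0751
grip_force: 0.0
```

```bash
python3 - <<'E'
from ik import *
v=[.6658,-.1453,-2.085]
o=ctrl.get_obs();print(o["ee_pos"])
P,r=grasp(v,back=.12);print(P);print(ik(P,r,[-.5,.6,1.4,.6,1.2,-.4]))
go([([.50,.03,.30],Rtool([0,0,-1],v[2]+np.pi)),([.62,-.15,.30],None),(None,r),(P,None)])
E
```

```text
[0.47978561 0.2662366  0.27366273]
[ 0.63067376 -0.20748237  0.10341778]
(array([-0.665,  0.714,  1.348,  0.804,  1.329, -0.455]), 0.0)
shift total [-4.2   2.21 -0.54] rows 5 each [-0.839  0.442 -0.108]
turn total [ 0.006 -0.006  0.116] rows 1 each [ 0.0057 -0.0062  0.1159]
shift total [-1.95  3.86  0.  ] rows 5 each [-0.391  0.772  0.   ]
turn total [0.    0.785 0.   ] rows 6 each [0.     0.1309 0.    ]
shift total [-3.41  0.75  2.15] rows 5 each [-0.683  0.15   0.429]
```

>>> move_arm:
  increments:
    - [0.95,-0.6,0.315,-0.08,0,0,0]
    - [0.95,-0.6,0.315,-0.08,0,0,0]
    - [0.95,-0.6,0.315,-0.08,0,0,0]
    - [0.95,-0.6,0.315,-0.08,0,0,0]
    - [0.95,-0.6,0.315,-0.08,0,0,0]
    - [0.95,-0.6,0.315,-0.08,0,0,0]
    - [0.95,-0.6,0.315,-0.08,0,0,0]
    - [0.95,0,0,0,0,0,0.116]
    - [0.95,-0.325,0.643,0,0,0,0]
    - [0.95,-0.325,0.643,0,0,0,0]
    - [0.95,-0.325,0.643,0,0,0,0]
    - [0.95,-0.325,0.643,0,0,0,0]
    - [0.95,-0.325,0.643,0,0,0,0]
    - [0.95,-0.325,0.643,0,0,0,0]
    - [0.95,0,0,0,0,0,0]

```text
time_s: 47.1
ee_pos: [0.6197, -0.1534, 0.295]
eef_rot: [-3.14, 0.0, 1.054]
force: [0.2, 0.6, -0.2]
grip_width: 0.0893
grip_force: 0.0
```

>>> move_arm:
  increments:
    - [0.95,0,0,0,0,0.131,0]
    - [0.95,0,0,0,0,0.131,0]
    - [0.95,0,0,0,0,0.131,0]
    - [0.95,0,0,0,0,0.131,0]
    - [0.95,0,0,0,0,0.131,0]
    - [0.95,0,0,0,0,0.131,0]
    - [0.95,-0.57,0.125,0.36,0,0,0]
    - [0.95,-0.57,0.125,0.36,0,0,0]
    - [0.95,-0.57,0.125,0.36,0,0,0]
    - [0.95,-0.57,0.125,0.36,0,0,0]
    - [0.95,-0.57,0.125,0.36,0,0,0]
    - [0.95,-0.57,0.125,0.36,0,0,0]
    - [0.95,0,0,0,0,0,0]

```text
time_s: 48.4
ee_pos: [0.6284, -0.2066, 0.0953]
eef_rot: [-3.133, -0.787, 1.05]
force: [0.1, 1.1, -0.5]
grip_width: 0.0894
grip_force: 0.0
```

```bash
python3 - <<'E'
from ik import *
o=ctrl.get_obs();print(o["ee_pos"],np.round(o["qpos"],2))
p=ctrl.camera("wrist");T=campose(p,o);cv2.imwrite("pics/w8.png",p["color"])
for v,i in jars(p,T):
    if np.hypot(v[0]-.666,v[1]+.145)<.03:
        P,r=grasp(v);print(P,ik(P,r,o["qpos"]));go([(None,r),(P,None)])
E
```

```text
[ 0.62842848 -0.20659913  0.09529577] [-0.67  0.72  1.36  0.81  1.32 -0.46]
jar [ 0.6679 -0.1425 -2.0926] 0.965 raw -2.1
[ 0.67459662 -0.13085288  0.01856497] (array([-0.53 ,  0.83 ,  1.373,  0.889,  1.145, -0.482]), 0.0)
turn total [-0.005 -0.002  0.006] rows 1 each [-0.005  -0.0016  0.0059]
shift total [0.09 0.01 2.4 ] rows 3 each [0.029 0.004 0.801]
```

>>> move_arm:
  increments:
    - [0.95,0.08,0,0.4,0,0,0]
    - [0.95,0,0,0.4,0,0,0]
    - [0.95,0,0,0.4,0,0,0]
    - [0.95,0,0,0.4,0,0,0]
    - [0.95,0,0,0.4,0,0,0]
    - [0.95,0,0,0.37,0,0,0]
    - [0.95,0,0,0,0,0,0]
    - [0.6,0,0,0,0,0,0]
    - [0.6,0,0,0,0,0,0]
    - [0.6,0,0,0,0,0,0]
    - [0.6,0,0,0,0,0,0]
    - [0.6,0,0,0,0,0,0]
    - [0.6,0.15,0,-0.15,0,0,0]
    - [0.6,0.35,0,-0.35,0,0,0]
    - [0.6,0.35,0,-0.35,0,0,0]
    - [0.6,0.35,0,-0.35,0,0,0]
    - [0.6,0.35,0,-0.35,0,0,0]
    - [0.6,0.35,0,-0.35,0,0,0]
    - [0.6,0.35,0,-0.35,0,0,0]
    - [0.6,0,0,0,0,0,0]
  force: 45

```text
time_s: 50.5
ee_pos: [0.6733, -0.1324, 0.1817]
eef_rot: [3.132, -0.786, 1.063]
force: [-0.2, -0.6, -4.0]
grip_width: 0.0628
grip_force: 45.0
```

```bash
python3 - <<'E'
from ik import *
o=ctrl.get_obs();print(o["ee_pos"],np.round(o["qpos"],2),o["grip_width"],np.round(o["force"],1))
e=-2.05
P0,r=stand(.52,-.06,e,h=.12);P2,_=stand(.52,-.06,e,h=.012)
print(ik(P0,r,[.1,.6,1.5,-.6,1.5,.8]),ik(P2,r,[.1,.6,1.5,-.6,1.5,.8]))
go([(None,Rtool([0,0,-1],e+np.pi)),([.52,0.0,.25],None),(None,r),(P0,None),(P2,None)])
E
```

```text
[ 0.67332532 -0.13241306  0.1817249 ] [-0.53  0.61  1.31  0.82  1.33 -0.28] 0.06279497398708822 [-0.2 -0.6 -4. ]
(array([ 0.101,  0.567,  1.471, -0.633,  1.598,  0.727]), 0.0) (array([ 0.101,  0.722,  1.509, -0.639,  1.444,  0.842]), 0.0)
turn total [ 0.02  -0.786 -0.03 ] rows 6 each [ 0.0033 -0.131  -0.0051]
shift total [ 0.94 -3.94 -1.37] rows 5 each [ 0.187 -0.788 -0.273]
turn total [-0.    -0.785  0.   ] rows 6 each [-0.     -0.1309  0.    ]
shift total [0.48 0.55 2.36] rows 3 each [0.159 0.184 0.788]
shift total [ 1.53 -0.    1.53] rows 3 each [ 0.509 -0.     0.509]
```

>>> move_arm:
  increments:
    - [0.6,0,0,0,0.003,-0.131,-0.005]
    - [0.6,0,0,0,0.003,-0.131,-0.005]
    - [0.6,0,0,0,0.003,-0.131,-0.005]
    - [0.6,0,0,0,0.003,-0.131,-0.005]
    - [0.6,0,0,0,0.003,-0.131,-0.005]
    - [0.6,0,0,0,0.003,-0.131,-0.005]
    - [0.6,0.134,-0.563,-0.196,0,0,0]
    - [0.6,0.134,-0.563,-0.196,0,0,0]
    - [0.6,0.134,-0.563,-0.196,0,0,0]
    - [0.6,0.134,-0.563,-0.196,0,0,0]
    - [0.6,0.134,-0.563,-0.196,0,0,0]
    - [0.6,0.134,-0.563,-0.196,0,0,0]
    - [0.6,0.134,-0.563,-0.196,0,0,0]
    - [0.6,0,0,0,0,-0.131,0]
    - [0.6,0,0,0,0,-0.131,0]
    - [0.6,0,0,0,0,-0.131,0]
    - [0.6,0,0,0,0,-0.131,0]
    - [0.6,0,0,0,0,-0.131,0]
    - [0.6,0,0,0,0,-0.131,0]
    - [0.6,0,0,0,0,0,0]

```text
time_s: 52.5
ee_pos: [0.5192, 0.0018, 0.2436]
eef_rot: [-3.127, 0.791, 1.104]
force: [0.6, -1.0, -4.0]
grip_width: 0.0628
grip_force: 45.0
```

```bash
python3 - <<'E'
from ik import *
o=ctrl.get_obs();print(o["ee_pos"],np.round(o["qpos"],2),o["grip_width"],o["eef_rot"])
P2,r=stand(.52,-.06,-2.05,h=.006)
go([(None,r),(P2,None)])
E
```

```text
[0.51923883 0.00175904 0.2435963 ] [ 0.22  0.52  1.31 -0.6   1.84  0.69] 0.06283963922523654 [-3.12710939  0.79149008  1.10359093]
turn total [-0.006  0.006  0.008] rows 1 each [-0.006   0.0062  0.0084]
shift total [1.98 0.58 3.9 ] rows 5 each [0.396 0.117 0.78 ]
```

>>> move_arm:
  increments:
    - [0.6,0,0,0,-0.006,0.006,0.008]
    - [0.6,0.283,0.083,0.557,0,0,0]
    - [0.6,0.283,0.083,0.557,0,0,0]
    - [0.6,0.283,0.083,0.557,0,0,0]
    - [0.6,0.283,0.083,0.557,0,0,0]
    - [0.6,0.283,0.083,0.557,0,0,0]
    - [0.6,0.283,0.083,0.557,0,0,0]
    - [0.6,0.283,0.083,0.557,0,0,0]
    - [0.6,0,0,0,0,0,0]
    - [0.6,0.03,0,0.03,0,0,0]
    - [0.6,0,0,0,0,0,0]

```text
time_s: 53.6
ee_pos: [0.5166, -0.0722, 0.0388]
eef_rot: [3.13, 0.777, 1.08]
force: [0.6, 0.9, -3.7]
grip_width: 0.0631
grip_force: 45.0
```

>>> move_arm:
  increments:
    - [0.6,0.05,0,0.05,0,0,0]
    - [0.6,0.03,0,0.03,0,0,0]
    - [0.6,0.02,0,0.02,0,0,0]
    - [0.6,0,0,0,0,0,0]

```text
time_s: 54.0
ee_pos: [0.5161, -0.0723, 0.031]
eef_rot: [3.132, 0.78, 1.082]
force: [-0.3, 2.8, 5.2]
grip_width: 0.063
grip_force: 45.0
```

>>> move_arm:
  increments:
    - [0.95,0,0,0,0,0,0]
    - [0.95,0,0,0,0,0,0]
    - [0.95,0,0,0,0,0,0]
    - [0.95,0,0,0,0,0,0]
    - [0.95,0,0,-0.3,0,0,0]
    - [0.95,0,0,-0.5,0,0,0]
    - [0.95,0,0,-0.5,0,0,0]
    - [0.95,0,0,-0.5,0,0,0]
    - [0.95,0,0,-0.5,0,0,0]
    - [0.95,0,0,-0.5,0,0,0]
    - [0.95,0,0,-0.5,0,0,0]
    - [0.95,0,0,0,0,0.13,0]
    - [0.95,0,0,0,0,0.13,0]
    - [0.95,0,0,0,0,0.13,0]
    - [0.95,0,0,0,0,0.13,0]
    - [0.95,0,0,0,0,0.13,0]
    - [0.95,0,0,0,0,0.13,0]
    - [0.95,0,0,0,0,0,0]

```text
time_s: 55.8
ee_pos: [0.5689, 0.0295, 0.149]
eef_rot: [3.134, -0.005, 1.087]
force: [0.0, -0.2, -0.1]
grip_width: 0.0896
grip_force: 0.0
```

```bash
python3 - <<'E'
from ik import *
o=ctrl.get_obs();print(o["ee_pos"],np.round(o["qpos"],3),o["eef_rot"])
p=ctrl.camera("wrist");T=campose(p,o);upjars(p,T)
p=ctrl.camera("top");upjars(p)
P=np.array([.522,-.060,.17]);V=Rtool([0,0,-1],CY)
go([(P,V),([.522,-.060,.043],None)])
E
```

```text
[0.56887654 0.02946991 0.1490391 ] [-1.300e-02  3.890e-01  1.538e+00  1.000e-03  1.206e+00  4.710e-01] [ 3.13401821 -0.00471924  1.08698982]
red [323. 376.] [89, 31, 2068] [ 0.5334 -0.0394  0.086 ]
red [208. 377.] [40, 23, 656] [ 0.468  -0.0061  0.086 ]
red [323. 440.] [67, 14, 651] [ 0.5109 -0.0821  0.086 ]
red [519.  66.] [26, 94, 604] [ 1.0446 -0.449   0.086 ]
red [381. 259.] [12, 24, 212] [ 0.522  -0.0767  0.086 ]
red [250. 275.] [24, 24, 456] [0.4786 0.2665 0.086 ]
shift total [-2.04  0.01 -0.43] rows 3 each [-0.68   0.003 -0.144]
turn total [ 0.007  0.001 -0.083] rows 1 each [ 0.0065  0.0014 -0.0834]
shift total [0.   0.   2.54] rows 3 each [0.    0.    0.847]
```

>>> move_arm:
  increments:
    - [0.95,-0.51,0,-0.3,0,0,0]
    - [0.95,-0.51,0,-0.13,0,0,0]
    - [0.95,-0.51,0,0,0,0,0]
    - [0.95,-0.51,0,0,0,0,0]
    - [0.95,0,0,0,0.006,0,-0.083]
    - [0.95,0,0,0.5,0,0,0]
    - [0.95,0,0,0.5,0,0,0]
    - [0.95,0,0,0.5,0,0,0]
    - [0.95,0,0,0.5,0,0,0]
    - [0.95,0,0,0.54,0,0,0]
    - [0.95,0,0,0,0,0,0]
    - [0.6,0,0,0,0,0,0]
    - [0.6,0,0,0,0,0,0]
    - [0.6,0,0,0,0,0,0]
    - [0.6,0,0,0,0,0,0]
    - [0.6,0,0,0,0,0,0]
  force: 40

```text
time_s: 57.5
ee_pos: [0.5223, -0.0599, 0.0429]
eef_rot: [3.139, -0.001, 1.172]
force: [0.6, 1.1, 6.9]
grip_width: 0.063
grip_force: 40.0
```

```bash
python3 - <<'E'
from ik import *
P,r=drop(-.005,0,h=.12);P1,_=drop(-.005,0)
o=ctrl.get_obs();q=np.array(o["ee_pos"]);print(q,o["grip_width"]);go([(q+[0,0,.15],None),(P,r),(P1,None)])
E
```

```text
[ 0.52231969 -0.05987241  0.04292659] 0.06295857854385432
shift total [ 0.    0.01 -3.  ] rows 3 each [ 0.001  0.002 -1.   ]
shift total [ 5.67 -1.42  0.36] rows 6 each [ 0.945 -0.237  0.06 ]
turn total [ 0.002 -0.001 -0.   ] rows 1 each [ 0.0022 -0.0008 -0.0002]
shift total [0.  0.  2.4] rows 3 each [0.  0.  0.8]
```

>>> move_arm:
  increments:
    - [0.6,0,0,-0.4,0,0,0]
    - [0.6,0,0,-0.65,0,0,0]
    - [0.6,0,0,-0.65,0,0,0]
    - [0.6,0,0,-0.65,0,0,0]
    - [0.6,0,0,-0.65,0,0,0]
    - [0.6,0.567,-0.142,0,0,0,0]
    - [0.6,0.567,-0.142,0,0,0,0]
    - [0.6,0.567,-0.142,0,0,0,0]
    - [0.6,0.567,-0.142,0,0,0,0]
    - [0.6,0.567,-0.142,0,0,0,0]
    - [0.6,0.567,-0.142,0,0,0,0]
    - [0.6,0.567,-0.142,0,0,0,0]
    - [0.6,0.567,-0.142,0,0,0,0]
    - [0.6,0.567,-0.142,0,0,0,0]
    - [0.6,0.567,-0.142,0,0,0,0]
    - [0.6,0,0,0,0,0,0]
    - [0.6,0,0,0,0,0,0]

```text
time_s: 59.2
ee_pos: [0.5658, 0.2291, 0.1913]
eef_rot: [-3.141, 0.001, 1.173]
force: [0.1, -0.1, -3.4]
grip_width: 0.0627
grip_force: 40.0
```

```bash
python3 - <<'E'
from ik import *
o=ctrl.get_obs();print(o["ee_pos"],o["grip_width"],np.round(o["force"],1));P1,r=drop(-.005,0)
go([(None,r),(P1,None)])
E
```

```text
[0.56581473 0.2291251  0.19132584] 0.06266095192830852 [ 0.1 -0.1 -3.4]
turn total [-0.001  0.001  0.001] rows 1 each [-0.0008  0.0008  0.0007]
shift total [0.01 0.02 2.73] rows 3 each [0.002 0.008 0.909]
```

>>> move_arm:
  increments:
    - [0.6,0,0,0.4,0,0,0]
    - [0.6,0,0,0.5,0,0,0]
    - [0.6,0,0,0.5,0,0,0]
    - [0.6,0,0,0.5,0,0,0]
    - [0.6,0,0,0.4,0,0,0]
    - [0.6,0,0,0.2,0,0,0]
    - [0.6,0,0,0.14,0,0,0]
    - [0.6,0,0,0.06,0,0,0]
    - [0.6,0,0,0.03,0,0,0]
    - [0.6,0,0,0,0,0,0]

```text
time_s: 60.2
ee_pos: [0.5665, 0.2291, 0.056]
eef_rot: [3.141, -0.001, 1.172]
force: [-0.5, -0.0, -3.1]
grip_width: 0.0628
grip_force: 40.0
```

>>> move_arm:
  increments:
    - [0.6,0,0,0.03,0,0,0]
    - [0.6,0,0,0.01,0,0,0]
    - [0.6,0,0,0,0,0,0]
    - [0.8,0,0,0,0,0,0]
    - [0.8,0,0,0,0,0,0]
    - [0.8,0,0,0,0,0,0]
    - [0.8,0,0,-0.2,0,0,0]
    - [0.8,0,0,-0.5,0,0,0]
    - [0.8,0,0,-0.6,0,0,0]
    - [0.8,0,0,-0.6,0,0,0]
    - [0.8,0,0,-0.6,0,0,0]
    - [0.8,0,0,-0.6,0,0,0]
    - [0.8,0,0,-0.6,0,0,0]
    - [0.8,0,0,-0.6,0,0,0]
    - [0.8,0,0,0,0,0,0]

```text
time_s: 61.7
ee_pos: [0.5671, 0.2293, 0.2737]
eef_rot: [3.136, -0.005, 1.172]
force: [0.9, 0.2, -0.7]
grip_width: 0.0755
grip_force: 0.0
```

```bash
python3 - <<'E'
from ik import *
v=[.5557,-.3653,-2.45]
o=ctrl.get_obs();print(o["ee_pos"])
P,r=grasp(v,back=.12);print(P);print(ik(P,r,[-.9,.6,1.4,.6,1.2,-.4]))
M=np.array([.52,-.25,.30]);print(ik(M,Rtool([0,0,-1],v[2]+np.pi),[-.5,.3,1.4,0,1.4,0]),ik(M,r,[-.9,.6,1.4,.6,1.2,-.4]))
go([([.50,.0,.30],Rtool([0,0,-1],v[2]+np.pi)),(M,None),(None,r),(P,None)])
E
```

```text
[0.56714103 0.2293217  0.27368729]
[ 0.50069179 -0.41084774  0.10341778]
(array([-1.042,  0.685,  1.398,  0.804,  1.322, -0.479]), 0.0)
(array([-0.511,  0.311,  1.29 ,  0.   ,  1.54 ,  0.368]), 0.0) (array([-0.854,  0.236,  1.566,  0.802,  1.39 , -0.148]), 0.0)
shift total [-4.75  0.55 -0.55] rows 5 each [-0.949  0.109 -0.11 ]
turn total [ 0.004 -0.007  0.48 ] rows 4 each [ 0.0011 -0.0016  0.1201]
shift total [-2.88  4.11  0.  ] rows 6 each [-0.48   0.684  0.   ]
turn total [0.    0.785 0.   ] rows 6 each [0.     0.1309 0.    ]
shift total [-4.44  2.23  1.12] rows 6 each [-0.74   0.372  0.187]
```

>>> move_arm:
  increments:
    - [0.95,-0.59,0.07,-0.07,0,0,0]
    - [0.95,-0.59,0.07,-0.07,0,0,0]
    - [0.95,-0.59,0.07,-0.07,0,0,0]
    - [0.95,-0.59,0.07,-0.07,0,0,0]
    - [0.95,-0.59,0.07,-0.07,0,0,0]
    - [0.95,-0.59,0.07,-0.07,0,0,0]
    - [0.95,-0.6,0.07,-0.07,0,0,0]
    - [0.95,-0.6,0.07,-0.07,0,0,0]
    - [0.95,0,0,0,0,0,0.12]
    - [0.95,0,0,0,0,0,0.12]
    - [0.95,0,0,0,0,0,0.12]
    - [0.95,0,0,0,0,0,0.12]
    - [0.95,-0.41,0.587,0,0,0,0]
    - [0.95,-0.41,0.587,0,0,0,0]
    - [0.95,-0.41,0.587,0,0,0,0]
    - [0.95,-0.41,0.587,0,0,0,0]
    - [0.95,-0.41,0.587,0,0,0,0]
    - [0.95,-0.41,0.587,0,0,0,0]
    - [0.95,-0.41,0.587,0,0,0,0]
    - [0.95,0,0,0,0,0,0]

```text
time_s: 63.7
ee_pos: [0.5199, -0.2533, 0.2952]
eef_rot: [-3.14, 0.001, 0.688]
force: [-0.3, 0.2, -0.2]
grip_width: 0.0893
grip_force: 0.0
```

>>> move_arm:
  increments:
    - [0.95,0,0,0,0,0.131,0]
    - [0.95,0,0,0,0,0.131,0]
    - [0.95,0,0,0,0,0.131,0]
    - [0.95,0,0,0,0,0.131,0]
    - [0.95,0,0,0,0,0.131,0]
    - [0.95,0,0,0,0,0.131,0]
    - [0.95,-0.555,0.278,0.14,0,0,0]
    - [0.95,-0.555,0.278,0.14,0,0,0]
    - [0.95,-0.555,0.278,0.14,0,0,0]
    - [0.95,-0.555,0.278,0.14,0,0,0]
    - [0.95,-0.555,0.278,0.14,0,0,0]
    - [0.95,-0.555,0.278,0.14,0,0,0]
    - [0.95,-0.555,0.278,0.14,0,0,0]
    - [0.95,-0.555,0.278,0.14,0,0,0]
    - [0.95,0,0,0,0,0,0]
    - [0.95,0,0,0,0,0,0]

```text
time_s: 65.3
ee_pos: [0.5013, -0.4097, 0.0995]
eef_rot: [-3.14, -0.787, 0.691]
force: [-0.5, -0.5, -0.2]
grip_width: 0.089
grip_force: 0.0
```

```bash
python3 - <<'E'
from ik import *
o=ctrl.get_obs();print(o["ee_pos"],np.round(o["qpos"],2))
p=ctrl.camera("wrist");T=campose(p,o);cv2.imwrite("pics/w9.png",p["color"])
for v,i in jars(p,T):
    if np.hypot(v[0]-.556,v[1]+.365)<.03:
        P,r=grasp(v);print(P,ik(P,r,o["qpos"]));go([(None,r),(P,None)])
E
```

```text
[ 0.50129996 -0.40972439  0.09952536] [-1.04  0.69  1.4   0.81  1.32 -0.48]
jar [ 0.5582 -0.3618 -2.4856] 0.958 raw -2.44
[ 0.56884649 -0.35360536  0.01856497] (array([-0.903,  0.791,  1.448,  0.91 ,  1.11 , -0.503]), 0.0)
turn total [-0.025 -0.001  0.027] rows 1 each [-0.025  -0.0009  0.0268]
shift total [ 0.07 -0.07  2.4 ] rows 3 each [ 0.024 -0.024  0.801]
```

>>> move_arm:
  increments:
    - [0.95,0.07,-0.04,0,-0.012,0,0.013]
    - [0.95,0,0,0.4,0,0,0]
    - [0.95,0,0,0.4,0,0,0]
    - [0.95,0,0,0.4,0,0,0]
    - [0.95,0,0,0.4,0,0,0]
    - [0.95,0,0,0.4,0,0,0]
    - [0.95,0,0,0.37,0,0,0]
    - [0.95,0,0,0,0,0,0]
    - [0.6,0,0,0,0,0,0]
    - [0.6,0,0,0,0,0,0]
    - [0.6,0,0,0,0,0,0]
    - [0.6,0,0,0,0,0,0]
    - [0.6,0,0,0,0,0,0]
    - [0.6,0.15,0,-0.15,0,0,0]
    - [0.6,0.35,0,-0.35,0,0,0]
    - [0.6,0.35,0,-0.35,0,0,0]
    - [0.6,0.35,0,-0.35,0,0,0]
    - [0.6,0.35,0,-0.35,0,0,0]
    - [0.6,0.35,0,-0.35,0,0,0]
    - [0.6,0.35,0,-0.35,0,0,0]
    - [0.6,0,0,0,0,0,0]
  force: 45

```text
schema error: expected 1 to 20 rows
```

```bash
python3 - <<'E'
print(1)
E
```

```text
1
```

>>> move_arm:
  increments:
    - [0.95,0.07,-0.04,0,-0.012,0,0.013]
    - [0.95,0,0,0.4,0,0,0]
    - [0.95,0,0,0.4,0,0,0]
    - [0.95,0,0,0.4,0,0,0]
    - [0.95,0,0,0.4,0,0,0]
    - [0.95,0,0,0.4,0,0,0]
    - [0.95,0,0,0.37,0,0,0]
    - [0.95,0,0,0,0,0,0]
    - [0.6,0,0,0,0,0,0]
    - [0.6,0,0,0,0,0,0]
    - [0.6,0,0,0,0,0,0]
    - [0.6,0,0,0,0,0,0]
    - [0.6,0,0,0,0,0,0]
    - [0.6,0.15,0,-0.15,0,0,0]
    - [0.6,0.35,0,-0.35,0,0,0]
    - [0.6,0.35,0,-0.35,0,0,0]
    - [0.6,0.35,0,-0.35,0,0,0]
    - [0.6,0.35,0,-0.35,0,0,0]
    - [0.6,0.35,0,-0.35,0,0,0]
    - [0.6,0,0,0,0,0,0]
  force: 45

```text
time_s: 67.4
ee_pos: [0.5679, -0.3558, 0.1564]
eef_rot: [3.135, -0.786, 0.679]
force: [-0.7, -0.5, -2.6]
grip_width: 0.0629
grip_force: 45.0
```

```bash
python3 - <<'E'
from ik import *
o=ctrl.get_obs();print(o["ee_pos"],np.round(o["qpos"],2),o["grip_width"],np.round(o["force"],1))
e=-2.2
P0,r=stand(.52,-.08,e,h=.12);P2,_=stand(.52,-.08,e,h=.006)
M=np.array([.52,-.02,.25])
print(ik(P0,r,[.1,.6,1.5,-.6,1.5,.8]),ik(P2,r,[.1,.6,1.5,-.6,1.5,.8]))
go([(None,Rtool([0,0,-1],e+np.pi)),(M,None),(None,r),(P2,None)])
E
```

```text
[ 0.56792668 -0.35579592  0.15644815] [-0.91  0.6   1.39  0.83  1.28 -0.32] 0.0629032864643452 [-0.7 -0.5 -2.6]
(array([ 0.044,  0.603,  1.413, -0.589,  1.664,  0.783]), 0.0) (array([ 0.044,  0.763,  1.45 , -0.588,  1.5  ,  0.892]), 0.0)
turn total [ 0.109 -0.781 -0.252] rows 6 each [ 0.0182 -0.1301 -0.0419]
shift total [ 4.87 -4.73 -1.87] rows 8 each [ 0.608 -0.591 -0.234]
turn total [-0.    -0.785  0.   ] rows 6 each [-0.     -0.1309  0.    ]
shift total [2.16 0.71 3.91] rows 5 each [0.431 0.141 0.782]
```

>>> move_arm:
  increments:
    - [0.6,0,0,0,0.018,-0.13,-0.042]
    - [0.6,0,0,0,0.018,-0.13,-0.042]
    - [0.6,0,0,0,0.018,-0.13,-0.042]
    - [0.6,0,0,0,0.018,-0.13,-0.042]
    - [0.6,0,0,0,0.018,-0.13,-0.042]
    - [0.6,0,0,0,0.018,-0.13,-0.042]
    - [0.6,0.487,-0.473,-0.187,0,0,0]
    - [0.6,0.487,-0.473,-0.187,0,0,0]
    - [0.6,0.487,-0.473,-0.187,0,0,0]
    - [0.6,0.487,-0.473,-0.187,0,0,0]
    - [0.6,0.487,-0.473,-0.187,0,0,0]
    - [0.6,0.487,-0.473,-0.187,0,0,0]
    - [0.6,0.487,-0.473,-0.187,0,0,0]
    - [0.6,0.487,-0.473,-0.187,0,0,0]
    - [0.6,0.487,-0.473,-0.187,0,0,0]
    - [0.6,0.487,-0.473,-0.187,0,0,0]
    - [0.6,0,0,0,0,0,0]

```text
time_s: 69.1
ee_pos: [0.5191, -0.0162, 0.2478]
eef_rot: [-3.138, -0.003, 0.945]
force: [0.6, -0.8, -3.6]
grip_width: 0.0631
grip_force: 45.0
```

>>> move_arm:
  increments:
    - [0.6,0,0,0,0,-0.131,0]
    - [0.6,0,0,0,0,-0.131,0]
    - [0.6,0,0,0,0,-0.131,0]
    - [0.6,0,0,0,0,-0.131,0]
    - [0.6,0,0,0,0,-0.131,0]
    - [0.6,0,0,0,0,-0.131,0]
    - [0.6,0,0,0,0,0,0]

```text
time_s: 69.8
ee_pos: [0.5194, -0.0186, 0.2437]
eef_rot: [-3.128, 0.79, 0.954]
force: [0.3, 0.2, -3.9]
grip_width: 0.0625
grip_force: 45.0
```

```bash
python3 - <<'E'
from ik import *
o=ctrl.get_obs();print(o["ee_pos"],np.round(o["qpos"],2),o["grip_width"],o["eef_rot"])
P2,r=stand(.52,-.08,-2.2,h=.006)
go([(None,r),(P2,None)])
E
```

```text
[ 0.51937762 -0.01857866  0.24373026] [ 0.15  0.55  1.26 -0.56  1.9   0.75] 0.06250105212003323 [-3.12769449  0.7902466   0.95360667]
turn total [-0.005  0.005  0.008] rows 1 each [-0.0054  0.0049  0.0084]
shift total [2.06 0.73 3.83] rows 5 each [0.411 0.147 0.766]
```

>>> move_arm:
  increments:
    - [0.6,0,0,0,-0.005,0.005,0.008]
    - [0.6,0.294,0.104,0.547,0,0,0]
    - [0.6,0.294,0.104,0.547,0,0,0]
    - [0.6,0.294,0.104,0.547,0,0,0]
    - [0.6,0.294,0.104,0.547,0,0,0]
    - [0.6,0.294,0.104,0.547,0,0,0]
    - [0.6,0.294,0.104,0.547,0,0,0]
    - [0.6,0.294,0.104,0.547,0,0,0]
    - [0.6,0,0,0,0,0,0]
    - [0.6,0.05,0,0.05,0,0,0]
    - [0.6,0.02,0,0.02,0,0,0]
    - [0.6,0,0,0,0,0,0]

```text
time_s: 71.0
ee_pos: [0.5145, -0.0906, 0.0355]
eef_rot: [3.131, 0.777, 0.932]
force: [0.3, 0.0, -2.9]
grip_width: 0.0629
grip_force: 45.0
```

>>> move_arm:
  increments:
    - [0.6,0.03,0,0.03,0,0,0]
    - [0.6,0.02,0,0.02,0,0,0]
    - [0.6,0.01,0,0.01,0,0,0]
    - [0.6,0,0,0,0,0,0]

```text
time_s: 71.4
ee_pos: [0.5141, -0.0908, 0.0311]
eef_rot: [3.133, 0.779, 0.933]
force: [-1.0, 2.0, 8.2]
grip_width: 0.0629
grip_force: 44.9
```

>>> move_arm:
  increments:
    - [0.95,0,0,0,0,0,0]
    - [0.95,0,0,0,0,0,0]
    - [0.95,0,0,0,0,0,0]
    - [0.95,0,0,0,0,0,0]
    - [0.95,0,0,-0.3,0,0,0]
    - [0.95,0,0,-0.5,0,0,0]
    - [0.95,0,0,-0.5,0,0,0]
    - [0.95,0,0,-0.5,0,0,0]
    - [0.95,0,0,-0.5,0,0,0]
    - [0.95,0,0,-0.5,0,0,0]
    - [0.95,0,0,-0.5,0,0,0]
    - [0.95,0,0,0,0,0.13,0]
    - [0.95,0,0,0,0,0.13,0]
    - [0.95,0,0,0,0,0.13,0]
    - [0.95,0,0,0,0,0.13,0]
    - [0.95,0,0,0,0,0.13,0]
    - [0.95,0,0,0,0,0.13,0]
    - [0.95,0,0,0,0,0,0]

```text
time_s: 73.2
ee_pos: [0.5816, 0.0019, 0.1492]
eef_rot: [3.135, -0.005, 0.937]
force: [-0.2, 0.6, 0.1]
grip_width: 0.0891
grip_force: 0.0
```

```bash
python3 - <<'E'
from ik import *
o=ctrl.get_obs();print(o["ee_pos"],np.round(o["qpos"],3),o["eef_rot"])
p=ctrl.camera("wrist");T=campose(p,o);upjars(p,T)
p=ctrl.camera("top");upjars(p)
P=np.array([.522,-.080,.175]);V=Rtool([0,0,-1],CY)
go([(P,V),([.522,-.080,.043],None)])
E
```

```text
[0.58157293 0.0019315  0.14923359] [-6.000e-02  4.140e-01  1.501e+00  1.000e-03  1.217e+00  5.730e-01] [ 3.13458039 -0.00540475  0.93744364]
red [324. 375.] [89, 32, 2130] [ 0.5366 -0.0609  0.086 ]
red [204. 375.] [34, 26, 506] [ 0.4755 -0.0156  0.086 ]
red [323. 440.] [66, 13, 611] [ 0.5078 -0.0998  0.086 ]
red [519.  66.] [26, 94, 603] [ 1.0447 -0.449   0.086 ]
red [265. 242.] [24, 25, 450] [0.5662 0.2285 0.086 ]
red [250. 276.] [24, 24, 454] [0.4786 0.2664 0.086 ]
shift total [-2.05  0.02 -0.53] rows 3 each [-0.682  0.005 -0.177]
turn total [ 0.006  0.001 -0.233] rows 2 each [ 0.003   0.0006 -0.1165]
shift total [0.   0.   2.64] rows 3 each [0.   0.   0.88]
```

>>> move_arm:
  increments:
    - [0.95,-0.51,0,-0.3,0,0,0]
    - [0.95,-0.51,0,-0.23,0,0,0]
    - [0.95,-0.51,0,0,0,0,0]
    - [0.95,-0.52,0.02,0,0,0,0]
    - [0.95,0,0,0,0.003,0,-0.117]
    - [0.95,0,0,0,0.003,0,-0.116]
    - [0.95,0,0,0.5,0,0,0]
    - [0.95,0,0,0.5,0,0,0]
    - [0.95,0,0,0.5,0,0,0]
    - [0.95,0,0,0.5,0,0,0]
    - [0.95,0,0,0.5,0,0,0]
    - [0.95,0,0,0.14,0,0,0]
    - [0.95,0,0,0,0,0,0]
    - [0.6,0,0,0,0,0,0]
    - [0.6,0,0,0,0,0,0]
    - [0.6,0,0,0,0,0,0]
    - [0.6,0,0,0,0,0,0]
    - [0.6,0,0,0,0,0,0]
  force: 40

```text
time_s: 75.1
ee_pos: [0.5223, -0.0803, 0.0425]
eef_rot: [3.141, -0.001, 1.172]
force: [0.3, 0.1, 4.5]
grip_width: 0.0626
grip_force: 40.0
```

```bash
python3 - <<'E'
from ik import *
P,r=drop(-.005,-.095,h=.14);P1,_=drop(-.005,-.095)
o=ctrl.get_obs();q=np.array(o["ee_pos"]);print(q,o["grip_width"]);go([(q+[0,0,.15],None),(P,r),(P1,None)])
E
```

```text
[ 0.5222503  -0.08033071  0.04249591] 0.06261771151872532
shift total [ 0.  0. -3.] rows 3 each [ 0.001  0.001 -1.   ]
shift total [ 6.05  0.32 -0.05] rows 7 each [ 0.864  0.046 -0.006]
turn total [ 0.001 -0.001  0.   ] rows 1 each [ 0.0009 -0.0007  0.0001]
shift total [0.  0.  2.8] rows 3 each [0.    0.    0.933]
```

>>> move_arm:
  increments:
    - [0.6,0,0,-0.4,0,0,0]
    - [0.6,0,0,-0.65,0,0,0]
    - [0.6,0,0,-0.65,0,0,0]
    - [0.6,0,0,-0.65,0,0,0]
    - [0.6,0,0,-0.65,0,0,0]
    - [0.6,0.55,0.03,0,0,0,0]
    - [0.6,0.55,0.03,0,0,0,0]
    - [0.6,0.55,0.03,0,0,0,0]
    - [0.6,0.55,0.03,0,0,0,0]
    - [0.6,0.55,0.03,0,0,0,0]
    - [0.6,0.55,0.03,0,0,0,0]
    - [0.6,0.55,0.03,0,0,0,0]
    - [0.6,0.55,0.03,0,0,0,0]
    - [0.6,0.55,0.03,0,0,0,0]
    - [0.6,0.55,0.03,0,0,0,0]
    - [0.6,0.55,0.03,0,0,0,0]
    - [0.6,0,0,0,0,0,0]
    - [0.6,0,0,0,0,0,0]

```text
time_s: 76.9
ee_pos: [0.6541, 0.1921, 0.1911]
eef_rot: [-3.14, 0.001, 1.173]
force: [0.4, -0.3, -2.9]
grip_width: 0.0626
grip_force: 40.0
```

```bash
python3 - <<'E'
from ik import *
o=ctrl.get_obs();print(o["ee_pos"],o["grip_width"],np.round(o["force"],1));P1,r=drop(-.005,-.095)
go([(None,r),(P1,None)])
E
```

```text
[0.65413723 0.19213313 0.19113517] 0.06256396926764766 [ 0.4 -0.3 -2.9]
turn total [-0.001  0.001  0.001] rows 1 each [-0.0015  0.0005  0.0008]
shift total [0.   0.01 2.72] rows 3 each [0.    0.003 0.908]
```

>>> move_arm:
  increments:
    - [0.6,0,0,0.4,0,0,0]
    - [0.6,0,0,0.5,0,0,0]
    - [0.6,0,0,0.5,0,0,0]
    - [0.6,0,0,0.5,0,0,0]
    - [0.6,0,0,0.4,0,0,0]
    - [0.6,0,0,0.2,0,0,0]
    - [0.6,0,0,0.14,0,0,0]
    - [0.6,0,0,0.06,0,0,0]
    - [0.6,0,0,0.04,0,0,0]
    - [0.6,0,0,0,0,0,0]

```text
time_s: 77.9
ee_pos: [0.6547, 0.1922, 0.0556]
eef_rot: [3.141, -0.001, 1.172]
force: [0.6, -0.5, -3.1]
grip_width: 0.0621
grip_force: 40.0
```

>>> move_arm:
  increments:
    - [0.6,0,0,0.03,0,0,0]
    - [0.6,0,0,0.01,0,0,0]
    - [0.6,0,0,0,0,0,0]
    - [0.8,0,0,0,0,0,0]
    - [0.8,0,0,0,0,0,0]
    - [0.8,0,0,0,0,0,0]
    - [0.8,0,0,-0.2,0,0,0]
    - [0.8,0,0,-0.5,0,0,0]
    - [0.8,0,0,-0.6,0,0,0]
    - [0.8,0,0,-0.6,0,0,0]
    - [0.8,0,0,-0.6,0,0,0]
    - [0.8,0,0,-0.6,0,0,0]
    - [0.8,0,0,-0.6,0,0,0]
    - [0.8,0,0,-0.6,0,0,0]
    - [0.8,-0.6,0,0,0,0,0]
    - [0.8,-0.6,0,0,0,0,0]
    - [0.8,-0.6,0,0,0,0,0]
    - [0.8,-0.6,0,0,0,0,0]
    - [0.8,-0.6,0,0,0,0,0]
    - [0.8,0,0,0,0,0,0]

```text
time_s: 79.9
ee_pos: [0.5955, 0.0512, 0.2693]
eef_rot: [3.141, -0.001, 1.17]
force: [-0.6, -0.2, 0.2]
grip_width: 0.0754
grip_force: 0.0
```

```bash
python3 - <<'E'
from ik import *
o=ctrl.get_obs();print(o["ee_pos"],np.round(o["qpos"],2))
p=ctrl.camera("top")
for w in upjars(p,zt=.098):
    d=w[:2]-C;c,s=np.cos(CY),np.sin(CY);print("  case xy",(c*d[0]+s*d[1]).round(3),(-s*d[0]+c*d[1]).round(3))
print([(round(d["conf"],2),d["centre"],px2w(p,d["centre"][::-1],.04).round(3)) for d in ctrl.cut_out("hardwood_block",p)])
p=ctrl.camera("side");cv2.imwrite("pics/s10.png",cv2.resize(p["color"][80:330,180:460],None,fx=2,fy=2))
for a in(1.5,1.6,1.7):print(a,proj(p,[case(.088-.219*np.cos(a),y,.123+.219*np.sin(a)) for y in(-.055,.055)]).round().tolist())
E
```

```text
[0.5955014  0.05118257 0.26933045] [0.02 0.37 1.28 0.   1.49 0.43]
red [519.  66.] [26, 94, 602] [ 1.0394 -0.4444  0.098 ]
red [279. 208.] [23, 24, 443] [0.6533 0.1914 0.098 ]
red [265. 242.] [24, 25, 450] [0.5651 0.2271 0.098 ]
red [250. 275.] [24, 24, 455] [0.4783 0.2647 0.098 ]
  case xy -0.442 -0.697
  case xy -0.006 -0.094
  case xy -0.007 0.001
  case xy -0.006 0.096
[(0.85, [241.8, 188.7], array([0.57, 0.44, 0.04])), (0.66, [278.1, 169.6], array([0.472, 0.488, 0.04 ]))]
1.5 [[350.0, 123.0], [314.0, 117.0]]
1.6 [[353.0, 121.0], [317.0, 114.0]]
1.7 [[356.0, 119.0], [320.0, 112.0]]
```

View pics/s10.png

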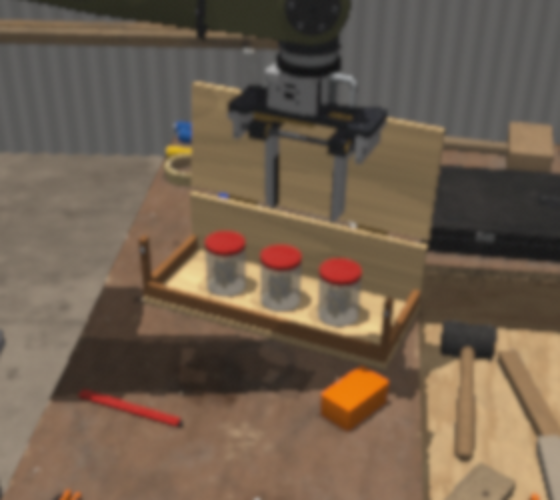

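The three jars stand at case (-0.006, ±0.095) and (-0.007, 0.001), red lids up at crop (225,243), (281,257) and (340,271). The block is still on the bench behind the case (it was nudged to about (0.57,0.44)). Going back to the handle.

```bash
python3 - <<'E'
from ik import *
V=Rtool([0,0,-1],2.742);H=np.array([.593,.3416,.3209]);U=H+[0,0,.06]
print(ik(U,V,[.4,.3,1.2,0,1.5,-.8]),ik([.5955,.0512,.38],V,[.4,.3,1.2,0,1.5,-.8]))
go([([.5955,.0512,.38],V),(U,None),(H,None)])
E
```

```text
(array([ 0.469,  0.607,  0.691,  0.   ,  1.844, -0.702]), 0.0) (array([ 0.025,  0.358,  1.051,  0.   ,  1.733, -1.147]), 0.0)
shift total [-0.06  0.01 -2.23] rows 3 each [-0.02   0.002 -0.743]
turn total [ 1.00e-03 -1.00e-03 -1.57e+00] rows 11 each [ 1.000e-04 -0.000e+00 -1.427e-01]
shift total [ 2.31  5.33 -0.02] rows 6 each [ 0.384  0.888 -0.003]
shift total [0.  0.  1.2] rows 2 each [0.  0.  0.6]
```

>>> move_arm:
  increments:
    - [0.5,0,0,-0.55,0,0,0]
    - [0.5,0,0,-0.55,0,0,0]
    - [0.5,0,0,-0.55,0,0,0]
    - [0.5,0,0,-0.58,0,0,0]
    - [0.5,0,0,0,0,0,-0.131]
    - [0.5,0,0,0,0,0,-0.131]
    - [0.5,0,0,0,0,0,-0.131]
    - [0.5,0,0,0,0,0,-0.131]
    - [0.5,0,0,0,0,0,-0.131]
    - [0.5,0,0,0,0,0,-0.131]
    - [0.5,0,0,0,0,0,-0.131]
    - [0.5,0,0,0,0,0,-0.131]
    - [0.5,0,0,0,0,0,-0.131]
    - [0.5,0,0,0,0,0,-0.131]
    - [0.5,0,0,0,0,0,-0.131]
    - [0.5,0,0,0,0,0,-0.129]
    - [0.5,0,0,0,0,0,0]

```text
time_s: 81.75
ee_pos: [0.5965, 0.0547, 0.3794]
eef_rot: [3.141, -0.0, 2.745]
force: [0.8, 0.0, -0.3]
grip_width: 0.047
grip_force: 0.0
```

>>> move_arm:
  increments:
    - [0.5,0.231,0.533,0,0,0,0]
    - [0.5,0.231,0.533,0,0,0,0]
    - [0.5,0.231,0.533,0,0,0,0]
    - [0.5,0.231,0.533,0,0,0,0]
    - [0.5,0.231,0.533,0,0,0,0]
    - [0.5,0.231,0.533,0,0,0,0]
    - [0.5,0.231,0.533,0,0,0,0]
    - [0.5,0.231,0.533,0,0,0,0]
    - [0.5,0.231,0.533,0,0,0,0]
    - [0.5,0.231,0.533,0,0,0,0]
    - [0.5,0,0,0,0,0,0]
    - [0.5,0,0,0,0,0,0]

```text
time_s: 82.95
ee_pos: [0.5933, 0.3449, 0.3791]
eef_rot: [-3.142, -0.001, 2.741]
force: [-0.3, -0.5, -0.1]
grip_width: 0.047
grip_force: 0.0
```

```bash
python3 - <<'E'
from ik import *
o=ctrl.get_obs();print(o["ee_pos"],o["eef_rot"],o["grip_width"])
go([([.593,.3416,.3195],None)])
E
```

```text
[0.59330294 0.34486897 0.37907249] [-3.14157723e+00 -6.31325126e-04  2.74081314e+00] 0.04703795495544137
shift total [-0.02 -0.06  1.19] rows 2 each [-0.01  -0.031  0.596]
```

>>> move_arm:
  increments:
    - [0.5,-0.02,-0.06,0.3,0,0,0]
    - [0.5,0,0,0.3,0,0,0]
    - [0.5,0,0,0.3,0,0,0]
    - [0.5,0,0,0.29,0,0,0]
    - [0.5,0,0,0,0,0,0]
    - [0,0,0,0,0,0,0]
    - [0,0,0,0,0,0,0]
    - [0,0,0,0,0,0,0]
    - [0,0,0,0,0,0,0]
    - [0,0,0,0,0,0,0]
    - [0,0,0,0,0,0,0]
    - [0,0,0,0,0,0,0]
  force: 45

```text
time_s: 84.15
ee_pos: [0.5933, 0.3411, 0.3204]
eef_rot: [3.141, 0.0, 2.742]
force: [0.9, 0.9, 2.1]
grip_width: 0.0087
grip_force: 45.0
```

>>> move_arm:
  increments:
    - [0,0,-0.1,-0.01,0,0,0]
    - [0,0,-0.118,-0.01,0,0,0]
    - [0,0,-0.219,-0.007,0,0,0]
    - [0,0,-0.219,0.003,0,0,0]
    - [0,0,-0.219,0.014,0,0,0]
    - [0,0,-0.218,0.025,0,0,0]
    - [0,0,-0.216,0.036,0,0,0]
    - [0,0,-0.214,0.047,0,0,0]
    - [0,0,-0.211,0.057,0,0,0]
    - [0,0,-0.208,0.068,0,0,0]
    - [0,0,-0.205,0.078,0,0,0]
    - [0,0,0,0,0,0,0]

```text
time_s: 85.35
ee_pos: [0.5506, 0.241, 0.3049]
eef_rot: [-3.141, -0.002, 2.741]
force: [-4.4, -1.1, 1.0]
grip_width: 0.0083
grip_force: 45.0
```

>>> move_arm:
  increments:
    - [0,0,-0.199,0.092,0,0,0]
    - [0,0,-0.194,0.102,0,0,0]
    - [0,0,-0.188,0.112,0,0,0]
    - [0,0,-0.183,0.121,0,0,0]
    - [0,0,-0.176,0.13,0,0,0]
    - [0,0,-0.17,0.139,0,0,0]
    - [0,0,-0.163,0.147,0,0,0]
    - [0,0,-0.155,0.155,0,0,0]
    - [0,0,-0.147,0.163,0,0,0]
    - [0,0,-0.139,0.17,0,0,0]
    - [0,0,0,0,0,0,0]

```text
time_s: 86.45
ee_pos: [0.5169, 0.1614, 0.2383]
eef_rot: [-3.138, -0.002, 2.741]
force: [-11.3, -11.2, 7.1]
grip_width: 0.0092
grip_force: 45.0
```

>>> move_arm:
  increments:
    - [0,0,-0.16,0.176,0,0,0]
    - [0,0,-0.121,0.183,0,0,0]
    - [0,0,-0.112,0.188,0,0,0]
    - [0,0,-0.102,0.194,0,0,0]
    - [0,0,-0.092,0.199,0,0,0]
    - [0,0,-0.082,0.203,0,0,0]
    - [0,0,-0.072,0.207,0,0,0]
    - [0,0,0,0,0,0,0]

```text
time_s: 87.25
ee_pos: [0.5023, 0.1271, 0.1696]
eef_rot: [-3.137, -0.003, 2.741]
force: [-9.1, -13.2, 2.4]
grip_width: 0.0086
grip_force: 45.0
```

>>> move_arm:
  increments:
    - [0,0,-0.09,0.21,0,0,0]
    - [0,0,-0.05,0.213,0,0,0]
    - [0,0,-0.039,0.215,0,0,0]
    - [0,0,-0.028,0.217,0,0,0]
    - [0,0,-0.018,0.15,0,0,0]
    - [0,0,-0.007,0.15,0,0,0]
    - [0,0,0,0.1,0,0,0]
    - [0,0,0,0,0,0,0]

```text
time_s: 88.05
ee_pos: [0.4977, 0.1163, 0.1066]
eef_rot: [-3.136, -0.004, 2.742]
force: [-7.4, -17.0, -2.6]
grip_width: 0.0088
grip_force: 45.0
```

>>> move_arm:
  increments:
    - [0,0,-0.03,0.04,0,0,0]
    - [0,0,0,0.04,0,0,0]
    - [0,0,0,0,0,0,0]

```text
time_s: 88.35
ee_pos: [0.4977, 0.1162, 0.1034]
eef_rot: [-3.139, -0.003, 2.742]
force: [-4.8, -6.9, -2.4]
grip_width: 0.0087
grip_force: 45.0
```

>>> move_arm:
  increments:
    - [0,0,-0.01,0.04,0,0,0]
    - [0,0,0,0.04,0,0,0]
    - [0,0,0,0,0,0,0]

```text
time_s: 88.65
ee_pos: [0.4977, 0.1161, 0.0996]
eef_rot: [-3.14, -0.002, 2.742]
force: [-3.8, -4.3, -1.9]
grip_width: 0.0087
grip_force: 45.0
```

>>> move_arm:
  increments:
    - [0,0,0,0.04,0,0,0]
    - [0,0,0,0.04,0,0,0]
    - [0,0,0,0,0,0,0]

```text
time_s: 88.95
ee_pos: [0.4978, 0.1161, 0.0966]
eef_rot: [-3.14, -0.002, 2.742]
force: [-10.2, -4.8, 11.6]
grip_width: 0.0085
grip_force: 45.0
```

```bash
python3 - <<'E'
from ik import *
p=ctrl.camera("side");im=p["color"].copy()
for a,c in((0,(0,255,0)),(.1,(255,0,0))):
    q=proj(p,[case(-.09*1+.0+.174*(1-np.cos(a)),y,.123+.174*np.sin(a)) for y in(-.2,.2)]);
    cv2.line(im,tuple(map(int,q[0].round())),tuple(map(int,q[1].round())),c,1)
cv2.imwrite("pics/s11.png",cv2.resize(im[150:300,220:420],None,fx=4,fy=4,interpolation=cv2.INTER_CUBIC))
print(ctrl.get_obs()["force"])
E
```

```text
[-8.63550807 -5.94119603 11.89362164]
```

View pics/s11.png

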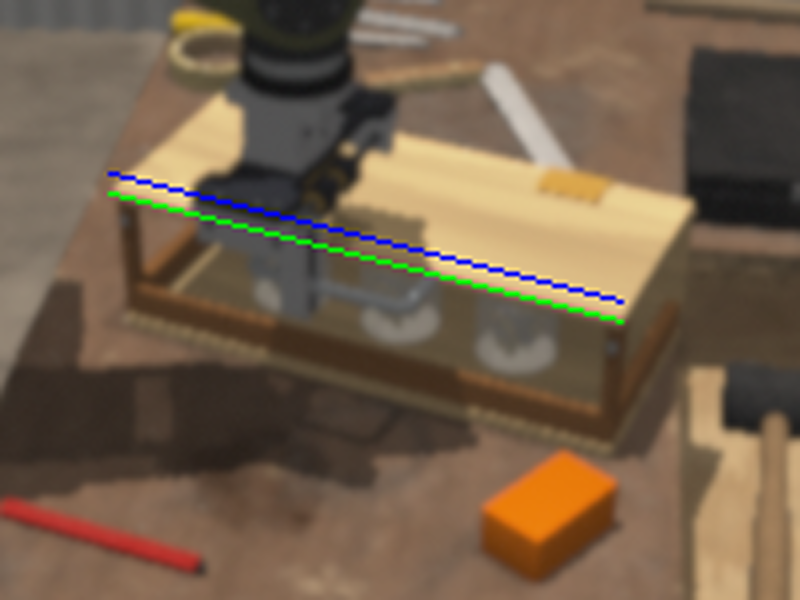

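Lid edge lies on the green (0 rad) line, the jars are visible standing inside, and there is a 12 N contact force. Releasing and retreating upward.

>>> move_arm:
  increments:
    - [0,0,0,0.02,0,0,0]
    - [0,0,0,0,0,0,0]
    - [0.5,0,0,0,0,0,0]
    - [0.5,0,0,0,0,0,0]
    - [0.5,0,0,0,0,0,0]
    - [0.5,0,0,0,0,0,0]
    - [0.5,0,0,-0.2,0,0,0]
    - [0.5,0,0,-0.4,0,0,0]
    - [0.5,0,0,-0.6,0,0,0]
    - [0.5,0,0,-0.6,0,0,0]
    - [0.5,0,0,-0.6,0,0,0]
    - [0.5,0,0,-0.6,0,0,0]
    - [0.5,0,0,-0.6,0,0,0]
    - [0.5,0,-0.6,0,0,0,0]
    - [0.5,0,-0.6,0,0,0,0]
    - [0.5,0,-0.6,0,0,0,0]
    - [0.5,0,-0.6,0,0,0,0]
    - [0.5,0,-0.6,0,0,0,0]
    - [0.5,0,0,0,0,0,0]

```text
time_s: 90.9
ee_pos: [0.4392, -0.0237, 0.276]
eef_rot: [3.141, 0.001, 2.74]
force: [0.3, -0.6, -1.1]
grip_width: 0.0468
grip_force: 0.0
```

```bash
python3 - <<'E'
from ik import *
p=ctrl.camera("top");print([(round(d["conf"],2),d["centre"],px2w(p,d["centre"][::-1],.04).round(3)) for d in ctrl.cut_out("hardwood_block",p)])
p=ctrl.camera("side");im=cv2.resize(p["color"][150:300,220:420],None,fx=4,fy=4,interpolation=cv2.INTER_CUBIC)
q=(proj(p,[case(-.09,y,.123) for y in(-.2,.2)])-[220,150])*4
for a in q:cv2.circle(im,tuple(map(int,a)),4,(0,255,0),-1)
cv2.imwrite("pics/s12.png",im)
E
```

```text
[(0.91, [209.1, 358.9], array([ 0.661, -0.021,  0.04 ])), (0.86, [238.8, 193.3], array([0.578, 0.427, 0.04 ])), (0.7, [277.4, 176.1], array([0.474, 0.471, 0.04 ]))]
```

View pics/s12.png

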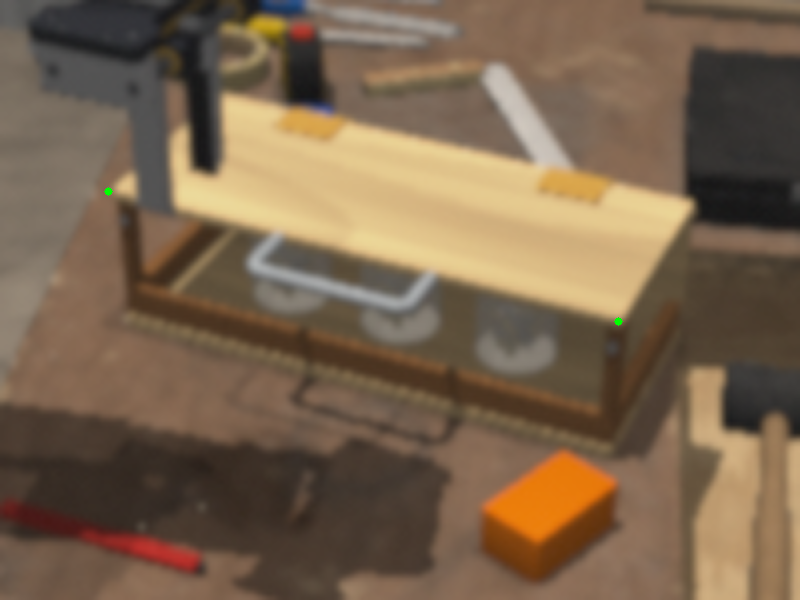

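Looks shut, with the lid corner at (622,318) on the model's closed point. I'll confirm with a gentle fingertip press on the bar, whose top is at z = 0.128 when closed.

>>> move_arm:
  increments:
    - [0,0,0.6,0,0,0,0]
    - [0,0,0.6,0,0,0,0]
    - [0,0,0.6,0,0,0,0]
    - [0,0,0.6,0,0,0,0]
    - [0,0,0.6,0,0,0,0]
    - [0,0,0,0.6,0,0,0]
    - [0,0,0,0.6,0,0,0]
    - [0,0,0,0.6,0,0,0]
    - [0,0,0,0.6,0,0,0]
    - [0,0,0,0.3,0,0,0]
    - [0,0,0,0,0,0,0]
  force: 10

```text
time_s: 92.15
ee_pos: [0.4975, 0.1175, 0.1382]
eef_rot: [-3.14, -0.004, 2.743]
force: [-0.1, 0.9, 0.0]
grip_width: 0.0005
grip_force: 0.0
```

>>> move_arm:
  increments:
    - [0,0,0,0.06,0,0,0]
    - [0,0,0,0.06,0,0,0]
    - [0,0,0,0.06,0,0,0]
    - [0,0,0,0.04,0,0,0]
    - [0,0,0,0,0,0,0]

```text
time_s: 92.65
ee_pos: [0.4984, 0.1167, 0.1291]
eef_rot: [3.141, -0.0, 2.742]
force: [-0.7, -0.1, -0.5]
grip_width: 0.0005
grip_force: 0.0
```

>>> move_arm:
  increments:
    - [0,0,0,0.04,0,0,0]
    - [0,0,0,0.03,0,0,0]
    - [0,0,0,0,0,0,0]

```text
time_s: 92.95
ee_pos: [0.4989, 0.1167, 0.1278]
eef_rot: [3.14, 0.001, 2.742]
force: [-9.6, -0.9, 22.4]
grip_width: 0.0007
grip_force: 11.4
```

Hard contact at z = 0.128: the lid is fully closed. Retreating, then handing in.

>>> move_arm:
  increments:
    - [0,0,0,-0.2,0,0,0]
    - [0,0,0,-0.5,0,0,0]
    - [0,0,0,-0.6,0,0,0]
    - [0,0,0,-0.6,0,0,0]
    - [0,0,0,-0.6,0,0,0]
    - [0,0,0,0,0,0,0]
    - [0,0,0,0,0,0,0]

```text
time_s: 93.65
ee_pos: [0.4985, 0.1166, 0.2507]
eef_rot: [3.141, 0.0, 2.742]
force: [0.2, 0.1, -1.6]
grip_width: 0.0006
grip_force: 0.0
```

```bash
python3 -c "
from station import ctrl
o=ctrl.get_obs();print(o['ee_pos'],o['force']);print(ctrl.hand_in())"
```

```text
[0.49851925 0.11657046 0.25072531] [ 0.20882658  0.11538268 -1.60031645]
the job is handed in; nothing more can be done
None
```

I handed the job in at about 94 s: all three jars stand upright in the case, the lid is shut, and the block is on the bench behind the case; the hand-in call returned no verdict, so I don't know the score.

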